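Centre a sampler cone on the inspection stage and bring it under the lens

TASK

Put the copper sampler cone on the microscope's stage, point up, flat on the plate and centred, held by the sprung jaw's lip in front and under the heads of both stop screws behind. Then push the stage fully home under the lens. Hold the cone by its round hub or rim, never by its delicate point, do not knock the lens head, and leave the other things on the bench where they are.

Things in the scene. Friction and masses are not known exactly. Their poses are not given: they have to be found in the camera images.
- sampler_cone: Loose sampler cone, 0.15 kg, round about its z, lying point up at the robot's right. Origin: centre of its underside. Copper flange (rim) 64 mm in diameter, z 0 to 6 mm; on it a cylindrical copper hub, 42 mm in diameter, z 6 to 20.5 mm: the place to grasp, firmly (smooth; it can pivot between the fingers); on that the nickel point, a low cone 33 mm wide at its foot, up to z = 34 mm.
- cone_tip: The nickel point of the sampler cone with its fine orifice (part of the cone, its origin 20.5 mm above the cone's origin). Delicate: the fingers must not touch it.
- microscope: Inspection microscope fixed on the bench, 0.32 m high. Origin at bench level; its x points away from the robot, its y to the robot's left, along the stage's travel (turned up to 0.1 rad). Base: x -75 to 75, y -170 to 255 mm, 22 mm high; column at the left end (y 194 to 250 mm), with an arm holding the lens head out over the base.
- lens_head: Upright black lens head, 68 mm in diameter; origin: its lower face on the optical axis, 122 mm above the bench, 220 mm to the left (microscope +y) of the stage centre when the stage is fully out. Must not be knocked. No room for a gripper beneath it: load the stage while it is out.
- stage_centre (a point): Where the cone's origin belongs: centre of the stage, on the upper face of its flat aluminium plate (44 mm above the bench), marked by a black disc; moves with the stage. Axes as the microscope's (x away from the robot, y left, z up). The plate reaches x -90 to +50 mm, y -65 to +65 mm. Metal slides easily on metal here (friction about 0.2).
- stage (a joint): Slide of the stage along the microscope's +y, in m: 0 fully out (right, for loading), 0.22 fully home against the end stop with the stage centre under the lens. Stays where it is left; friction about 2.5 N.
- push_tab (a point): Middle of the right (-y) face of the stage's black push tab: upright plate 50 mm wide (x), 10 mm thick (y), its top 16 mm above this point and 84 mm above the bench; 117 mm to the right of the stage centre and 24 mm above the plate's upper face. Push here towards +y to send the stage home.
- sprung_jaw (a joint): Travel (m) of the brass sprung jaw on the near (-x) side: 0 at rest, grows as it is pushed towards the robot, 0.012 at its end. Its spring gives 3 N at rest, 0.6 N more per mm, 10 N at the end; it never stays back by itself. A seated cone holds it at 0.003. Only at 0.0085 to 0.012 (8 to 10 N), pushed by the cone's own edge, can the level flange pass down in front of the screw heads.
- jaw_face (a point): Foot of the jaw's upright face, mid-width (jaw 40 mm wide), on the plate at x = -29 mm from the stage centre when at rest; moves with the jaw. Face 8.6 mm high; above it a flat lip (z 8.6 to 11.6 mm) overhangs it by 4 mm towards +x. The cone's near edge must go under this lip, so it comes in tilted: near edge down on the plate, far edge raised about 22 degrees to clear the screw heads.
- cone_case: Bystander: round black and white case of 61 mm diameter, 24 mm high, on the bench; origin under its centre.
- marker_black: Bystander: black marker, 138 mm long, 14 mm thick, lying along its y axis; origin under its middle.
- tuning_bottle: Bystander: white screw-cap bottle of 48 mm diameter, 101 mm high, standing beyond the stage; origin under its centre.
- beaker: Bystander: small clear beaker of 53 mm diameter, 66 mm high, standing beyond the microscope; origin under its centre.
- stop_left (a point): Foot, on the plate, of the left of two fixed stop screws, at x = 25.5, y = 25.5 mm from the stage centre. Shank 8 mm in diameter, 7.5 mm high; above it a flat head 16 mm in diameter, z 7.5 to 10.3 mm, which overhangs a seated flange by 4 mm. With the flange against both shanks the cone is centred.
- stop_right (a point): Foot of the right stop screw, the same, at x = 25.5, y = -25.5 mm from the stage centre.
There are look-alikes about, which are no part of the job. Of the things shaped like the sampler_cone, the copper one is meant.

How it is judged:
By the outcome, as a careful person would: the job done as asked, in the order asked, and still so for the second after the job is handed in, with the robot touching nothing.
It also fails if it takes over 61 s, if anything falls off the work surface, if the arm or the gripper's body presses on something with over 40 N, if the wrist force passes 120 N, or if a joint passes its speed limit or range.

ROBOT

A 7-joint arm with a two-finger parallel gripper is mounted at the origin on a cart in front of the work surface, level with it; the furniture and walls round the work are solid. World frame = base frame: x ahead of the robot, y to its left, z up, the work surface at z = 0. Lengths are in m, angles in degrees, forces in N, time in s.
With the tool pointing down it reaches from about 0.35 to 0.9 m from the base axis. Payload 8.1 kg.
Tool frame: the origin (TCP) lies on the centre line of the jaws, within the pads' length; the fingertips stand 11 mm ahead of it and the grasp point (between the pads) lies 8 mm behind it; z points along the fingers, x is the direction in which the jaws open and shut, and the axes are right-handed (so a half turn about z gives the same grasp; the last joint's range is limited). The gripper opens to 92 mm and grips with 3 to 60 N. Pads are 19 mm wide; open, the fingers measure 130 mm over their backs; the gripper's body (75 mm by 190 mm) begins 47 mm behind the grasp point.
Start: joints at [61.501, 24.895, 1.432, 90.138, -0.665, 64.973, -4.303], TCP at [0.24, -0.577, 0.201] pointing down, gripper open.
Joint ranges: [-149.89, 149.89], [-25.12, 119.58], [-72.63, 75.52], [4.76, 147.25], [-75.54, 255.54], [6.69, 114.76], [-157.13, 157.13]. Speed limits (degrees/s): [127.2, 127.2, 172.46, 172.46, 180, 180, 180].

INTERFACE

Orientations are given as [roll, pitch, yaw] about the fixed x, y, z axes, in that order (R = Rz(yaw) Ry(pitch) Rx(roll)).
In Python, from plant import manip, gripper_to, kinematics, get_state, eyes, order, models gives the robot as it stands. Calls block until the motion is done:
- manip.reach(position, orientation): joint-space move of the TCP to a pose.
- manip.line_to(position, vel=0.15, rotation=None): straight line of the TCP; rotation=None keeps the orientation; vel is the mean speed in m/s.
- manip.move_joints(angles): joint-space move.
- gripper_to(opening, grasp_force=None): opening from 0.0 (shut) to 1.0 (fully open); grasp_force is the grip in N (None keeps the last); returns when the fingers have stopped.
- manip.wait(seconds).
- kinematics.ik(position, orientation): joint angles nearest the present ones, or None.
- get_state(): the state.
- eyes.capture(name): name is "scene" or "top" or "wrist"; returns the picture (400x640x3 uint8, blue, green, red); there is no depth.
- eyes.get_calibration(name): a dict with "K" (3x3 intrinsics, pixels), "distortion" ([k1, k2, p1, p2, k3] as OpenCV has them; the pictures are not rectified), "rvec" (rotation vector, rad) and "tvec" (3), from world to camera coordinates, as OpenCV has them; the wrist camera has in their place "hand_eye" (4x4, takes a point from camera to tool coordinates, whose origin is the TCP and whose axes are the tool frame's). Camera axes: x right, y down, z forward; pixel columns grow to the right and rows downward; lengths in m; the calibration is good to about 2 mm. A picture is of the moment at which its call begins: read the wrist's pose just before it. get_calibration takes no time and is no camera call.
A pose or a line that the arm cannot do raises manip.MotionError and nothing moves.
- order.sign_off(): hands the job in, once; it reports no verdict.
Trained networks look in the newest picture that a camera, given by its name, has taken for a name from the list of things; names that differ only in an ending like _2 or _b are one class to them, and where a whole thing is asked for, a point or a joint stands for the part that bears it (a point fixed in the world has none). Each returns a list of dicts, best first, with "conf" (0 to 1); they miss things now and then, are a little off and sometimes report something else, mostly with a low value. They report only what shows in the picture. A call takes as long as a camera call. They do not tell look-alikes from the thing itself.
- models.cut_out(camera, label): "mask" (400x640 bool, what is visible of it) and "xy" ([column, row] in pixels, amid what is visible of it).
The state is a dict: "time_s": time; "joint_pos": joint angles; "joint_velocities": joint speeds; "joint_torque": joint torques, N m; "tcp_pos": TCP position; "tcp_rot": TCP orientation; "contact_force": force on the tool from outside, world axes, zero at the start; "wrist_torque": the same for the moment, N m; "width": opening from 0.0 (shut) to 1.0 (fully open).
Only numpy, scipy, OpenCV 4.12 (cv2) and the standard library are available. Lean on these libraries where they do the work, as an engineer would, in place of code of your own. Each camera call takes 0.05 s, during which the arm holds its last target.

## Working session

There is one attempt and no reset: what is moved stays moved. The work goes in short steps, each a Python script; the robot and the scene stay as the last script left them, time stands still between calls to the robot, and variables do not carry over. Pictures are saved under pics/ and viewed, and the job is handed in when it is done.

```bash
ls; mkdir -p pics
python3 - <<'E'
from plant import manip, gripper_to, kinematics, get_state, eyes, order, models
import cv2
s=get_state();print(s)
for n in("scene","top","wrist"):
    im=eyes.capture(n);cv2.imwrite(f"pics/a_{n}.png",im)
    c=eyes.get_calibration(n);print(n,c)
E
```

```text
pics
{'time_s': 0.0, 'joint_pos': array([61.50190852, 24.93652512,  1.43176304, 90.18950941, -0.66372231,
       64.97250144, -4.30294395]), 'joint_velocities': array([-0.00897287, -0.10960742, -0.05580301, -0.11587822, -0.06672632,
       -0.06905744,  0.01889277]), 'joint_torque': array([ 7.94304669e-04, -6.67868686e+01,  9.85440016e-01, -3.14469516e+01,
       -6.05059834e-02,  4.26537835e-02,  1.74817496e-04]), 'tcp_pos': array([ 0.24009903, -0.57644519,  0.20014164]), 'tcp_rot': array([ 1.79990596e+02,  8.97536108e-02, -6.73849443e+01]), 'contact_force': array([ 0.31382681,  0.20813224, -0.65018061]), 'wrist_torque': array([ 0.05065071, -0.00051108,  0.00597777]), 'width': 1.002879051280151}
scene {'K': array([[409.60999203,   0.        , 319.05018409],
       [  0.        , 409.60999203, 193.45790161],
       [  0.        ,   0.        ,   1.        ]]), 'distortion': array([0.03419337, 0.        , 0.        , 0.        , 0.        ]), 'rvec': array([ 0.92277516, -2.52959804,  1.06638744]), 'tvec': array([0.40173548, 0.3136614 , 1.08459992])}
top {'K': array([[379.25033467,   0
[... 233 characters left out ...]
 2.18982779, -2.19444726,  0.07046887]), 'tvec': array([-0.00456082,  0.52042461,  1.07162479])}
wrist {'K': array([[318.88088607,   0.        , 319.47375522],
       [  0.        , 318.88088607, 197.45301705],
       [  0.        ,   0.        ,   1.        ]]), 'distortion': array([0.01270153, 0.        , 0.        , 0.        , 0.        ]), 'hand_eye': array([[ 9.99999727e-01,  7.32820291e-04, -9.51204364e-05,
         2.89086981e-04],
       [-6.77169180e-04,  9.60278569e-01,  2.79042310e-01,
        -7.56114405e-02],
       [ 2.95829984e-04, -2.79042169e-01,  9.60278803e-01,
        -1.84061115e-01],
       [ 0.00000000e+00,  0.00000000e+00,  0.00000000e+00,
         1.00000000e+00]])}
```

View pics/a_scene.png

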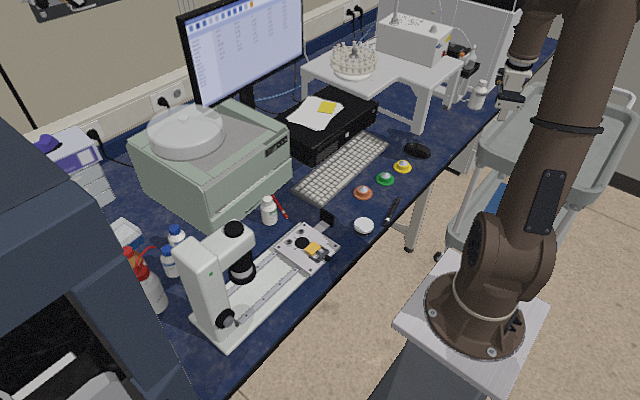

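View pics/a_top.png

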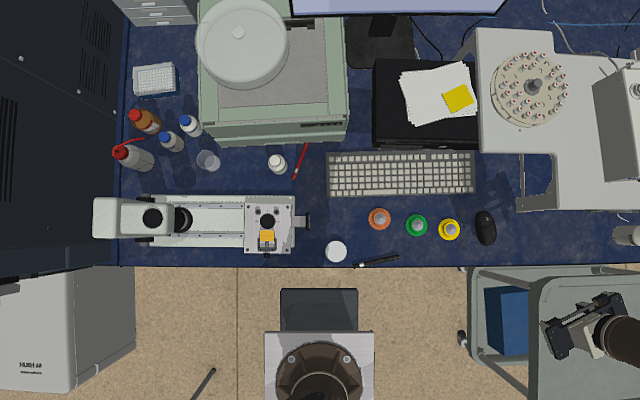

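View pics/a_wrist.png

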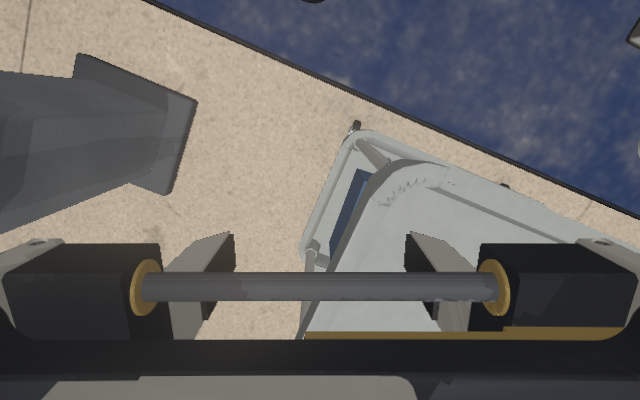

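```bash
cat > h.py <<'E'
from plant import manip, gripper_to, kinematics, get_state, eyes, order, models
import cv2, numpy as np
from scipy.spatial.transform import Rotation as Rot
def pose():
    s=get_state(); T=np.eye(4); T[:3,:3]=Rot.from_euler('xyz',s['tcp_rot'],degrees=True).as_matrix(); T[:3,3]=s['tcp_pos']; return T
def w2c(cam,T=None):
    c=eyes.get_calibration(cam)
    if cam=='wrist':
        return np.linalg.inv((pose() if T is None else T)@c['hand_eye']),c
    M=np.eye(4);M[:3,:3]=cv2.Rodrigues(c['rvec'])[0];M[:3,3]=c['tvec'];return M,c
def unproj(cam,px,z,T=None):
    M,c=w2c(cam,T); p=cv2.undistortPoints(np.array(px,float).reshape(-1,1,2),c['K'],c['distortion']).reshape(-1,2)
    Mi=np.linalg.inv(M); d=np.c_[p,np.ones(len(p))]@Mi[:3,:3].T; o=Mi[:3,3]
    t=(z-o[2])/d[:,2]; return o+d*t[:,None]
def proj(cam,P,T=None):
    M,c=w2c(cam,T); return cv2.projectPoints(np.array(P,float).reshape(-1,1,3),cv2.Rodrigues(M[:3,:3])[0],M[:3,3],c['K'],c['distortion'])[0].reshape(-1,2)
E
python3 - <<'E'
from h import *
im=eyes.capture("top"); z=cv2.resize(im[190:280,220:500],None,fx=2.8,fy=2.8,interpolation=cv2.INTER_CUBIC);cv2.imwrite("pics/b_top.png",z)
H={'sampler_cone':.003,'cone_tip':.027,'microscope':.1,'lens_head':.122,'stage_centre':.044,'push_tab':.084,'sprung_jaw':.055,'jaw_face':.055,'stop_left':.054,'stop_right':.054,'cone_case':.024,'marker_black':.014,'tuning_bottle':.1,'beaker':.066}
for l,h in H.items():
    for r in models.cut_out("top",l)[:4]:
        print(l,round(r['conf'],2),np.round(r['xy'],1),r['mask'].sum(),np.round(unproj('top',r['xy'],h)[0],4))
print(get_state()['time_s'])
E
```

```text
sampler_cone 0.92 [381.3 218.3] 361 [ 0.4785 -0.1828  0.003 ]
sampler_cone 0.84 [414.5 224.2] 362 [ 0.461 -0.28   0.003]
sampler_cone 0.56 [450.1 228.5] 350 [ 0.4479 -0.3855  0.003 ]
sampler_cone 0.34 [272.5 223.7] 2722 [0.4636 0.1327 0.003 ]
cone_tip 0.64 [450.3 231.5] 88 [ 0.4394 -0.3775  0.027 ]
cone_tip 0.43 [377.1 220.3] 81 [ 0.4723 -0.1669  0.027 ]
cone_tip 0.4 [415.  226.1] 96 [ 0.4554 -0.2753  0.027 ]
microscope 0.82 [203.  217.6] 10590 [0.479  0.3067 0.1   ]
lens_head 0.74 [177.5 223.5] 685 [0.463  0.3675 0.122 ]
stage_centre 0.88 [269.  227.5] 2565 [0.4527 0.1374 0.044 ]
push_tab 0.62 [271.5 227.6] 2695 [0.4524 0.1254 0.084 ]
sprung_jaw 0.77 [267.6 235.3] 209 [0.4312 0.1398 0.055 ]
jaw_face 0.47 [265.2 236.9] 213 [0.4268 0.1464 0.055 ]
stop_left 0.84 [271.1 225.4] 2620 [0.4585 0.1303 0.054 ]
cone_case 0.65 [331.7 253. ] 352 [ 0.3803 -0.0377  0.024 ]
marker_black 0.75 [369.7 259.9] 136 [ 0.3594 -0.1466  0.014 ]
tuning_bottle 0.64 [202.4 217.9] 10574 [0.4782 0.3083 0.1   ]
tuning_bottle 0.55 [281.1 163.1] 276 [0.6241 0.0988 0.1   ]
beaker 0.81 [210.7 162.3] 380 [0.6332 0.2983 0.066 ]
beaker 0.71 [206.4 217.3] 10466 [0.4806 0.3076 0.066 ]
0.9
```

View pics/b_top.png

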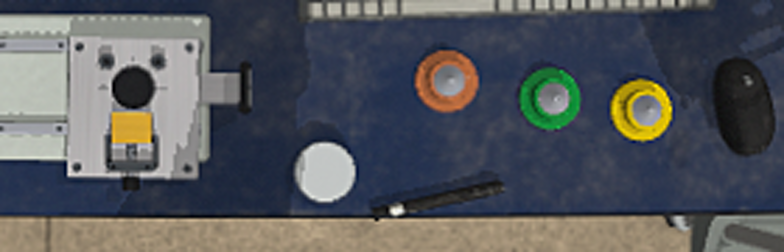

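Run:
```python
from h import *
for yaw in (90,-90):
    Rv=Rot.from_euler('xyz',[180,0,yaw],degrees=True)
    # tilt about world y so that cone +x goes up: rotation about y by -22
    Rt=Rot.from_euler('y',-22,degrees=True)*Rv
    e=Rt.as_euler('xyz',degrees=True)
    print(yaw,e, 'toolz',Rt.as_matrix()[:,2])
    for p,o in [([.478,-.183,.13],[180,0,yaw]),([.478,-.183,.018],[180,0,yaw]),([.45,.137,.15],[180,0,yaw]),([.45,.137,.07],list(e)),([.45,.02,.07],[180,0,yaw]),([.45,.24,.07],[180,0,yaw])]:
        q=kinematics.ik(p,o); print(p, None if q is None else np.round(q,0))
```

```text
90 [158.   0.  90.] toolz [ 0.37460659  0.         -0.92718385]
[0.478, -0.183, 0.13] [ 45.  24. -39. 109.  18.  54.  87.]
[0.478, -0.183, 0.018] [ 40.  32. -33. 115.  27.  41.  80.]
[0.45, 0.137, 0.15] [ 25.  27. -65. 111.  28.  60.  38.]
[0.45, 0.137, 0.07] [ 22.  28. -69. 135.  75.  42. -13.]
[0.45, 0.02, 0.07] [ 26.  26. -46. 120.  26.  45.  54.]
[0.45, 0.24, 0.07] [ 13.  43. -70. 111.  46.  61.  12.]
-90 [-158.    0.  -90.] toolz [ 3.74606593e-01 -2.77555756e-17 -9.27183855e-01]
[0.478, -0.183, 0.13] [ 20.  19.  -7. 110.   3.  51. -78.]
[0.478, -0.183, 0.018] [ 19.  28.  -5. 116.   4.  35. -79.]
[0.45, 0.137, 0.15] [   9.   19.  -40.  112.   15.   54. -128.]
[0.45, 0.137, 0.07] [ -64.   15.   37.  141.   14.    8. -134.]
[0.45, 0.02, 0.07] [   8.   20.  -21.  121.   11.   40. -111.]
[0.45, 0.24, 0.07] [  -5.   29.  -39.  112.   24.   47. -147.]
```

Run:
```python
from h import *
manip.reach([.478,-.183,.14],[180,0,90])
gripper_to(0.68)
T=pose();im=eyes.capture("wrist");cv2.imwrite("pics/c_wrist.png",im);np.save('c_T.npy',T)
for l in('sampler_cone','cone_tip'):
    for r in models.cut_out("wrist",l)[:4]:
        print(l,round(r['conf'],2),np.round(r['xy'],1),r['mask'].sum())
        np.save(f'm_{l}.npy',r['mask'])
print(get_state()['time_s'],T,np.round(get_state()['joint_pos']),get_state()['width'])
```

```text
sampler_cone 0.98 [218.1 164.8] 3184
sampler_cone 0.84 [121.5 151.5] 3494
sampler_cone 0.67 [324.5 179.7] 2897
cone_tip 0.92 [111.2 151.5] 878
cone_tip 0.74 [216.6 167.2] 849
cone_tip 0.74 [337.4  50.8] 2404
cone_tip 0.67 [329.  183.7] 820
3.4333 [[-3.59511930e-05  9.99999999e-01  2.85326369e-05  4.78015290e-01]
 [ 9.99999999e-01  3.59515531e-05 -1.26226189e-05 -1.82966469e-01]
 [-1.26236447e-05  2.85321831e-05 -1.00000000e+00  1.40004432e-01]
 [ 0.00000000e+00  0.00000000e+00  0.00000000e+00  1.00000000e+00]] [ 45.  23. -39. 108.  18.  55.  88.] 0.6802867887290428
```

View pics/c_wrist.png

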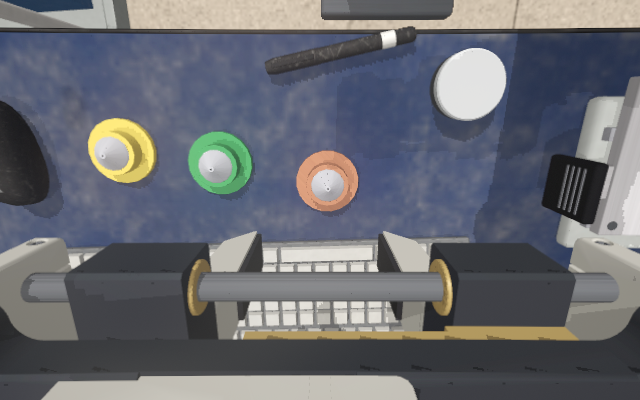

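```bash
cat >> h.py <<'E'
from scipy.optimize import least_squares
def hull_circ(cam,T,x,y,zr):
    a=np.linspace(0,2*np.pi,90,endpoint=False);P=[]
    for z,r in zr: P.append(np.c_[x+r*np.cos(a),y+r*np.sin(a),np.full(90,z)])
    return cv2.convexHull(proj(cam,np.vstack(P),T).astype(np.float32)).reshape(-1,2)
def fit_circ(cam,T,mask,zr,x0):
    cs=max(cv2.findContours(mask.astype(np.uint8),cv2.RETR_EXTERNAL,cv2.CHAIN_APPROX_NONE)[0],key=cv2.contourArea)
    h=cv2.convexHull(cs).astype(np.float32); m=cv2.moments(h); c=np.array([m['m10'],m['m01']])/m['m00']
    def f(v):
        k=cv2.moments(hull_circ(cam,T,v[0],v[1],zr)); return np.array([k['m10'],k['m01']])/k['m00']-c
    v=least_squares(f,x0,diff_step=1e-4).x
    hm=hull_circ(cam,T,*v,zr)
    return v,m['m00'],cv2.contourArea(hm),hm
E
python3 - <<'E'
from h import *
im=cv2.imread("pics/c_wrist.png");T=np.load('c_T.npy')
hsv=cv2.cvtColor(im,cv2.COLOR_BGR2HSV)
print(hsv[182,305],hsv[160,327])
m=np.zeros(im.shape[:2],np.uint8); 
k=((hsv[...,0]<18)|(hsv[...,0]>172))&(hsv[...,1]>70)&(hsv[...,2]>70)
m[140:225,285:370]=k[140:225,285:370]
v,a,b,hm=fit_circ('wrist',T,m,[(0,.032),(.006,.032)],[.478,-.183]); print(v,a,b)
o=im.copy();cv2.polylines(o,[np.int32(hm*1)],True,(255,255,0),1)
for z,r in((.0205,.021),(.0205,.0165)): cv2.polylines(o,[np.int32(hull_circ('wrist',T,*v,[(z,r)]))],True,(0,0,255),1)
cv2.circle(o,tuple(np.int32(proj('wrist',[*v,.034],T)[0])),2,(0,255,0),-1)
c=np.hstack([cv2.resize(i[130:240,260:390],None,fx=3,fy=3,interpolation=cv2.INTER_CUBIC) for i in(im,o)]);cv2.imwrite('pics/c_fit.png',c)
E
```

```text
[ 11 109 217] [ 10 113 204]
[ 0.47875545 -0.17536655] 2878.5 3025.863125836011
```

View pics/c_fit.png

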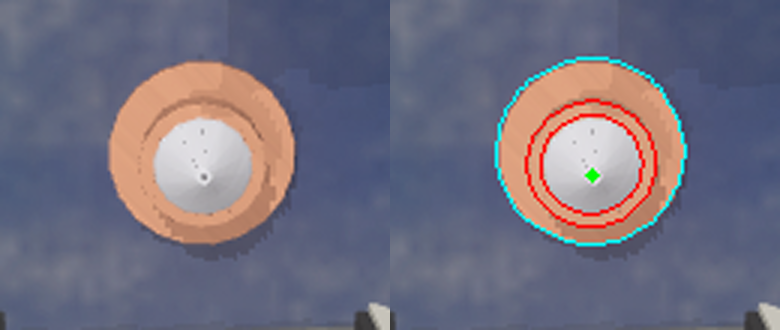

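Run:
```python
from h import *
manip.reach([.4788,-.1754,.06],[180,0,90])
manip.line_to([.4788,-.1754,.0182],vel=.08)
print(get_state()['contact_force'])
gripper_to(0.0,grasp_force=55)
s=get_state();print(s['time_s'],s['width'],s['width']*92,s['contact_force'],s['tcp_pos'])
manip.line_to([.4788,-.1754,.15],vel=.15)
s=get_state();print(s['time_s'],s['width']*92,s['contact_force'],s['wrist_torque'],s['tcp_pos'])
T=pose();im=eyes.capture("wrist");cv2.imwrite("pics/d_wrist.png",im)
q=kinematics.ik([.43,.137,.17],[180,0,90]);print(q)
```

```text
[ 0.90220482 -0.68254729 -0.31090958]
5.6 0.004576986444161058 0.4210827528628173 [-0.71416444 -0.34830071 -0.87621814] [ 0.47878585 -0.175428    0.01819672]
6.625 0.06754155041928694 [ 0.17551392  0.30418722 -0.20205341] [ 0.1211677  -0.15679547 -0.07655655] [ 0.47815237 -0.17535844  0.1492141 ]
[ 16.21976538  17.32837655 -49.30890244 112.74307067  15.66535311
  56.76014593  49.49157522]
```

View pics/d_wrist.png

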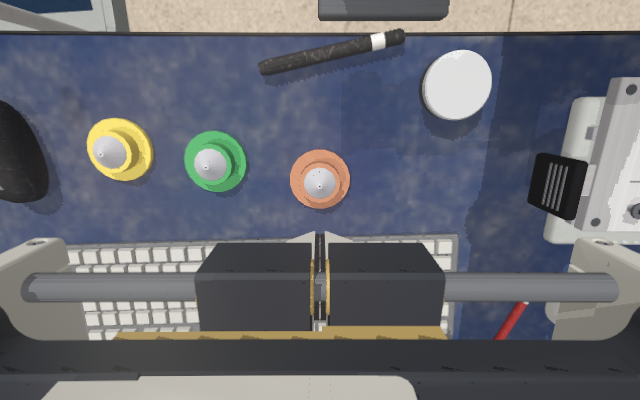

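```bash
cat >> h.py <<'E'
def copper(im,roi):
    hsv=cv2.cvtColor(im,cv2.COLOR_BGR2HSV)
    k=((hsv[...,0]<18)|(hsv[...,0]>172))&(hsv[...,1]>70)&(hsv[...,2]>70)
    m=np.zeros(im.shape[:2],np.uint8);r0,r1,c0,c1=roi;m[r0:r1,c0:c1]=k[r0:r1,c0:c1];return m
E
python3 - <<'E'
from h import *
im=cv2.imread("pics/d_wrist.png");T=pose();print(T[:3,3])
v,a,b,hm=fit_circ('wrist',T,copper(im,(140,225,270,370)),[(0,.032),(.006,.032)],[.478,-.183]); print(v,a,b)
t=eyes.capture("top");cv2.imwrite('pics/d_top.png',cv2.resize(t[150:280,300:500],None,fx=4,fy=4)); 
s=eyes.capture("scene");cv2.imwrite('pics/d_scene.png',cv2.resize(s[100:300,300:500],None,fx=3,fy=3))
print(proj('top',[*v,.006]),proj('scene',[*v,.006]))
s=get_state();print(s['width'],s['joint_pos'],s['time_s'])
E
```

```text
[ 0.47807477 -0.17530016  0.14904203]
[ 0.47854294 -0.17527914] 2753.5 2875.809030058561
[[378.86819106 218.26882737]] [[361.83520089 192.40933691]]
0.0061683044035514365 [ 44.59270246  22.43189836 -39.69120575 107.42015906  17.00641552
  56.24561492  87.44062607] 6.775
```

View pics/d_scene.png

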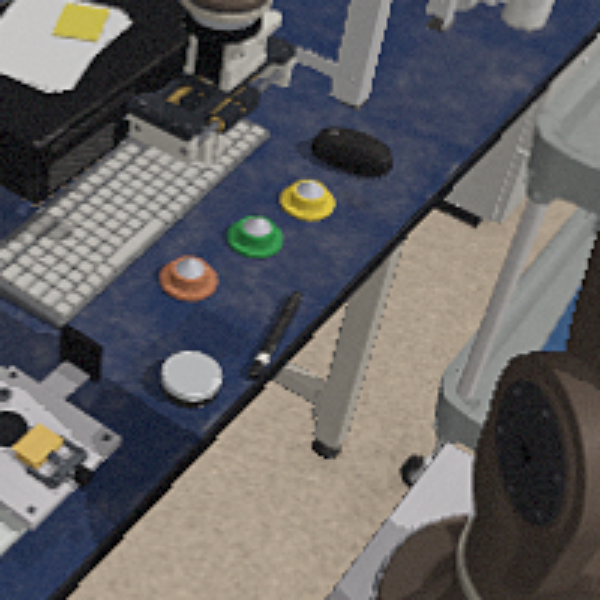

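View pics/d_top.png

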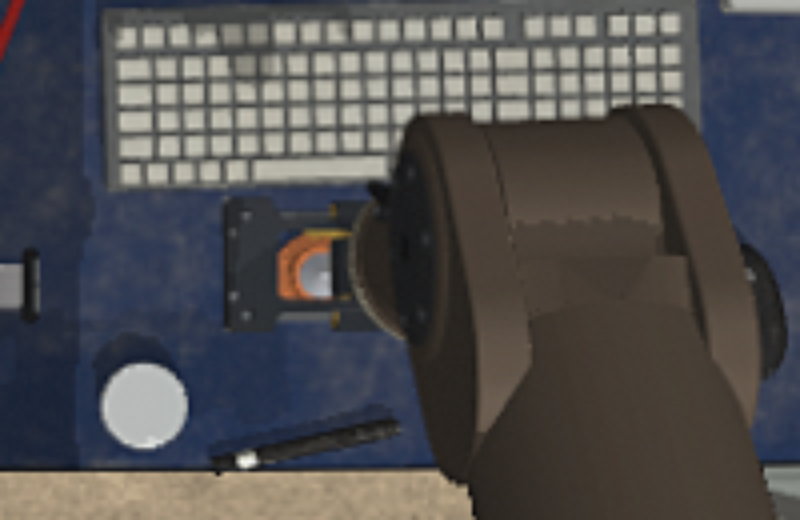

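Run:
```python
from h import *
T=pose();print(T[:3,3])
tip=(T@np.array([0,0,.011,1]))[:3]
for c in('scene','top','wrist'): print(c,proj(c,[T[:3,3],tip],T))
s=eyes.capture("scene");cv2.imwrite('pics/e_scene.png',cv2.resize(s[80:240,320:480],None,fx=4,fy=4,interpolation=cv2.INTER_CUBIC))
im=eyes.capture("wrist");cv2.imwrite('pics/e_wrist.png',cv2.resize(im[120:320,200:460],None,fx=3,fy=3,interpolation=cv2.INTER_CUBIC))
```

```text
[ 0.4782306  -0.17520772  0.14908311]
scene [[366.11335751 160.04173537]
 [365.76816834 162.71740649]]
top [[387.77180747 217.10371289]
 [386.98930076 217.22162776]]
wrist [[319.61359293 230.892436  ]
 [319.59592596 224.47245274]]
```

View pics/e_scene.png

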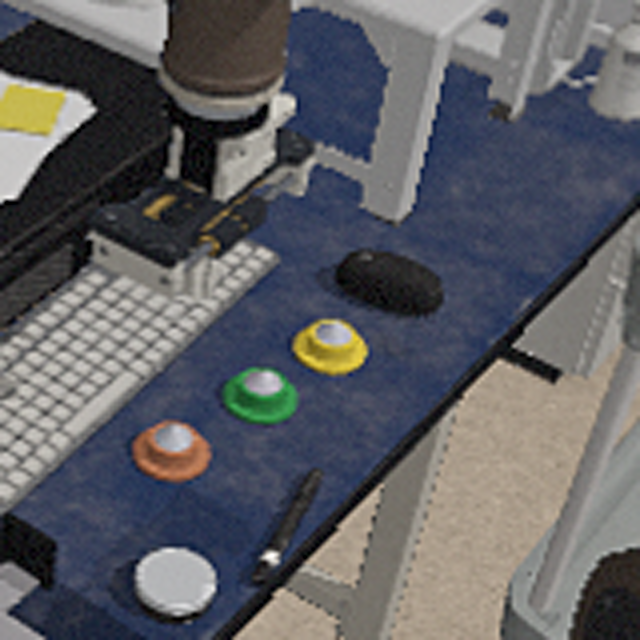

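View pics/e_wrist.png

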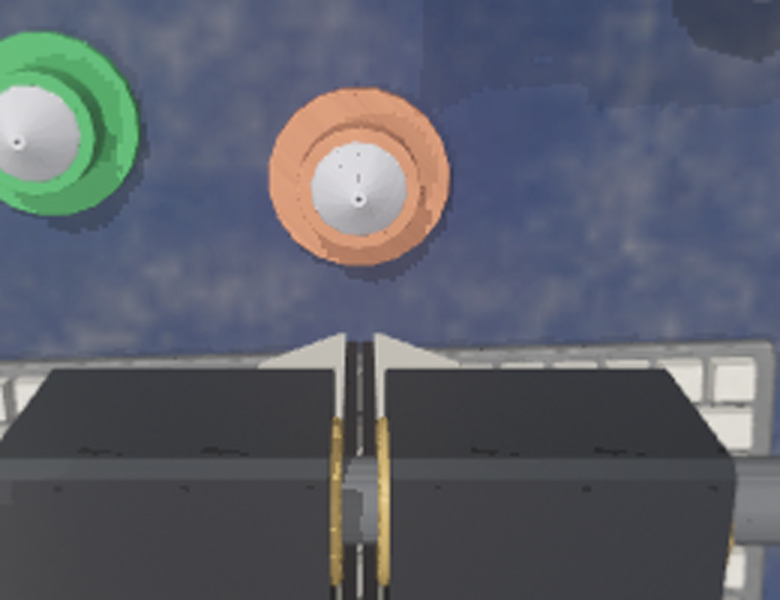

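Run:
```python
import cv2
im=cv2.imread('pics/c_wrist.png')
cv2.imwrite('pics/f.png',cv2.resize(im[215:345,190:450],None,fx=3,fy=3,interpolation=cv2.INTER_CUBIC))
```

```text
(no output)
```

View pics/f.png

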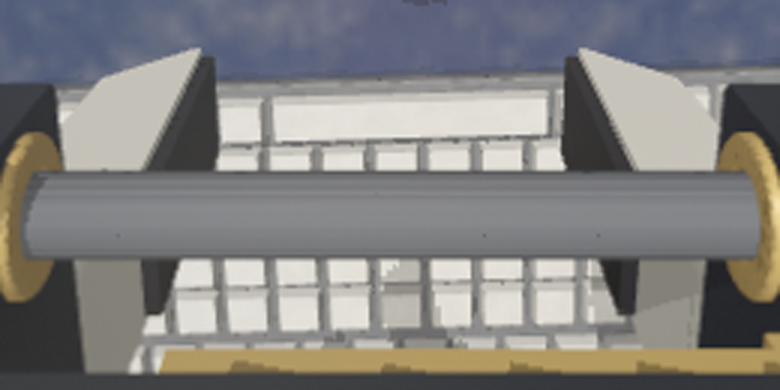

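The gripper closed on nothing. Both pictures put the fingertips about 25 mm behind the reported TCP, not 11 mm ahead: the pad corners show it in the wrist view, and the scene view agrees. The cone hasn't moved. I'll grasp again using the measured tip, going down until I feel it touch the flange.

Run:
```python
from h import *
gripper_to(0.60)
print(kinematics.ik([.4785,-.1753,-.02],[180,0,90]))
manip.line_to([.4785,-.1753,-.008],vel=.15)
manip.wait(.1)
f0=get_state()['contact_force'];print(get_state()['time_s'],f0)
for z in np.arange(-.010,-.0245,-.0015):
    manip.line_to([.4785,-.1753,z],vel=.03)
    s=get_state();d=s['contact_force']-f0;print(round(z,4),s['tcp_pos'].round(4),d.round(1),s['time_s'])
    if abs(d[2])>3: break
cv2.imwrite('pics/g_scene.png',cv2.resize(eyes.capture("scene")[120:240,310:430],None,fx=5,fy=5,interpolation=cv2.INTER_CUBIC))
```

```text
[ 36.8487915   35.45313899 -31.02548173 116.35527972  30.41517753
  36.19450902  75.39653408]
9.175 [ 0.34096379 -1.06438685 -0.30899339]
-0.01 [ 0.4785 -0.1754 -0.0099] [0.5 0.7 0.5] 9.425
-0.0115 [ 0.4784 -0.1753 -0.0116] [-0.1 -0.1  0.7] 9.675
-0.013 [ 0.4784 -0.1753 -0.0131] [0.3 1.1 0.9] 9.925
-0.0145 [ 0.4784 -0.1753 -0.0146] [ 0.1  1.2 -0.6] 10.175
-0.016 [ 0.4784 -0.1753 -0.0161] [-0.6  1.7  0.9] 10.425
-0.0175 [ 0.4784 -0.1753 -0.0176] [-0.8  1.4  0.1] 10.675
-0.019 [ 0.4784 -0.1753 -0.0191] [0.3 0.5 0.2] 10.925
-0.0205 [ 0.4786 -0.1753 -0.0196] [-4.6  2.  17. ] 11.175
```

View pics/g_scene.png

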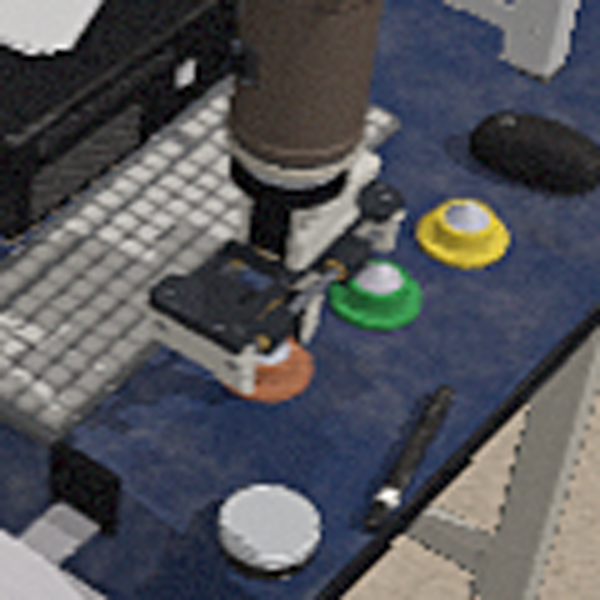

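Run:
```python
from h import *
manip.line_to([.4785,-.1753,-.0178],vel=.05)
gripper_to(0.0,grasp_force=58)
s=get_state();print(s['time_s'],s['width']*92,s['contact_force'],s['tcp_pos'])
manip.line_to([.4785,-.1753,.10],vel=.2)
s=get_state();print(s['time_s'],s['width']*92,s['contact_force'],s['wrist_torque'],s['tcp_pos'])
manip.reach([.42,.11,.14],[180,0,90])
T=pose();im=eyes.capture("wrist");cv2.imwrite("pics/h_wrist.png",im);np.save('h_T.npy',T)
s=get_state();print(s['time_s'],s['width']*92,s['tcp_pos'],s['joint_pos'].round(0))
```

```text
11.875 40.65006401750721 [ 0.91560275 -0.16316049 -0.75472475] [ 0.47831351 -0.17527943 -0.01799472]
12.6167 41.01251043624524 [-0.38135276  0.06494002 -1.29196284] [ 0.14440705 -0.16332333 -0.01953682] [ 0.47767057 -0.17542949  0.09910375]
13.8 40.817077753826034 [0.42041577 0.10851853 0.13947504] [ 17.  17. -46. 117.  16.  52.  52.]
```

View pics/h_wrist.png

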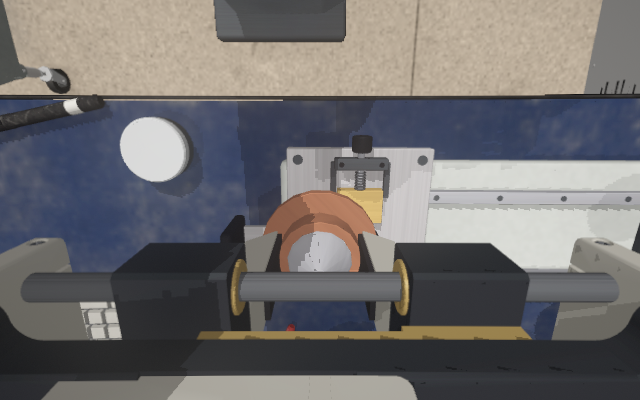

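Run:
```python
from h import *
manip.reach([.535,.125,.13],[180,0,90])
T=pose();im=eyes.capture("wrist");cv2.imwrite("pics/i_wrist.png",im);np.save('i_T.npy',T)
s=get_state();print(s['time_s'],s['width']*92,s['tcp_pos'],s['joint_pos'].round(0))
cv2.imwrite('pics/i_crop.png',cv2.resize(im[60:260,200:460],None,fx=3,fy=3,interpolation=cv2.INTER_CUBIC))
```

```text
14.3917 40.75800324783735 [0.53464366 0.12413131 0.12929576] [ 12.  28. -43. 103.  23.  57.  50.]
```

View pics/i_wrist.png

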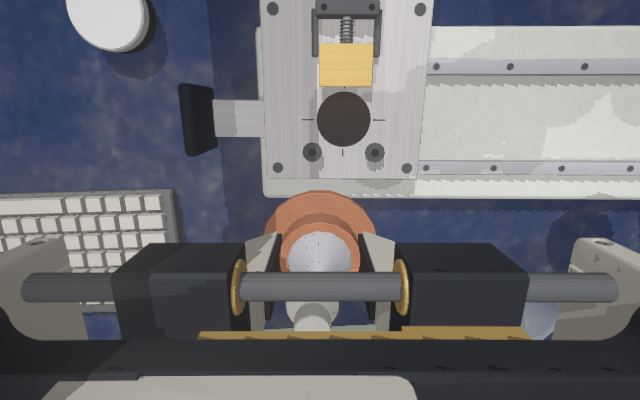

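View pics/i_crop.png

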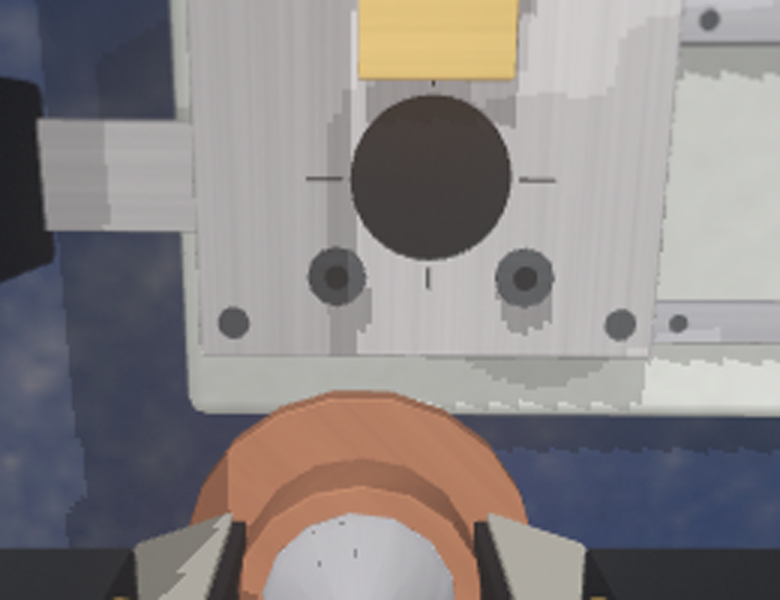

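Run:
```python
from h import *
im=cv2.imread("pics/i_wrist.png");T=np.load('i_T.npy')
g=cv2.cvtColor(im,cv2.COLOR_BGR2GRAY)
m=np.zeros_like(g);m[85:155,305:385]=(g[85:155,305:385]<100)
n,l,st,ce=cv2.connectedComponentsWithStats(m);i=1+np.argmax(st[1:,4]);m=(l==i).astype(np.uint8)
m=cv2.morphologyEx(m,cv2.MORPH_OPEN,np.ones((7,7)))
c=max(cv2.findContours(m,0,1)[0],key=cv2.contourArea);e=cv2.fitEllipse(c);print('disc',e,unproj('wrist',e[0],.044,T))
P=unproj('wrist',c.reshape(-1,2),.044,T);(x,y),r=cv2.minEnclosingCircle(P[:,:2].astype(np.float32));print('centre mean',P.mean(0),P[:,:2].min(0),P[:,:2].max(0))
# screws from crop px
px=np.array([[337,278],[525,279]])/3+[200,60]-0.33; print('screws',px)
def heads():
    out=[]
    for q in px:
        mm=np.zeros_like(g);y0,x0=int(q[1])-14,int(q[0])-14;mm[y0:y0+28,x0:x0+28]=g[y0:y0+28,x0:x0+28]<118
        n,l,st,ce=cv2.connectedComponentsWithStats(mm);i=1+np.argmax(st[1:,4]);print(st[i],ce[i]);out.append(ce[i])
    return np.array(out)
h=heads()
S=unproj('wrist',px,.0543,T);S2=unproj('wrist',h,.0543,T);print(S,S2)
d=S[1]-S[0];print('screw dist',np.linalg.norm(d[:2]),'yaw',np.degrees(np.arctan2(-d[0],d[1])))
# plate far edge & others
E=unproj('wrist',np.array([[203,355],[648,356]])/3+[200,60],.044,T);d=E[1]-E[0];print(E,np.degrees(np.arctan2(-d[0],d[1])))
tk=unproj('wrist',np.array([[307,179],[555,181]])/3+[200,60],.044,T);d=tk[1]-tk[0];print('ticks',tk,np.degrees(np.arctan2(-d[0],d[1])))
J=unproj('wrist',np.array([[359,78],[516,79]])/3+[200,60],.0556,T);print('jaw lip edge',J)
# base rail edge long
E=unproj('wrist',np.array([[427,72],[638,68]]),.03,T);d=E[1]-E[0];print('rail',np.degrees(np.arctan2(-d[0],d[1])))
# cone prediction
a=np.linspace(0,2*np.pi,120,endpoint=False);o=cv2.resize(im[60:260,200:460],None,fx=3,fy=3,interpolation=cv2.INTER_CUBIC)
for dz in(-.018,-.024):
    C=np.c_[.032*np.cos(a),.032*np.sin(a),np.full(120,dz),np.ones(120)]@T.T
    q=(proj('wrist',C[:,:3],T)-[200,60])*3;cv2.polylines(o,[np.int32(q)],True,(255,255,0),1)
cv2.imwrite('pics/i_ov.png',o)
```

```text
disc ((343.064453125, 118.50836181640625), (52.23358154296875, 54.01152801513672), 15.594303131103516) [[0.47110954 0.14338153 0.044     ]]
centre mean [0.4713512  0.14335311 0.044     ] [0.45051249 0.12201066] [0.4926724  0.16481202]
screws [[312.00333333 152.33666667]
 [374.67       152.67      ]]
[303 142  19  20 289] [311.74048443 151.65743945]
[365 143  20  20 289] [374.33217993 152.31487889]
[[0.4972972  0.11794374 0.0543    ]
 [0.49766101 0.16881019 0.0543    ]] [[0.49674611 0.11773497 0.0543    ]
 [0.49737222 0.16852257 0.0543    ]]
screw dist 0.0508677600450119 yaw -0.409781220315372
[[0.52116314 0.0792529  0.044     ]
 [0.52168092 0.20730693 0.044     ]] -0.2316679666861858
ticks [[0.47197947 0.10999573 0.044     ]
 [0.47264198 0.17780495 0.044     ]] -0.5597773574512166
jaw lip edge [[0.44657823 0.12422645 0.0556    ]
 [0.44690129 0.16412999 0.0556    ]]
rail 0.5930502988871088
```

View pics/i_ov.png

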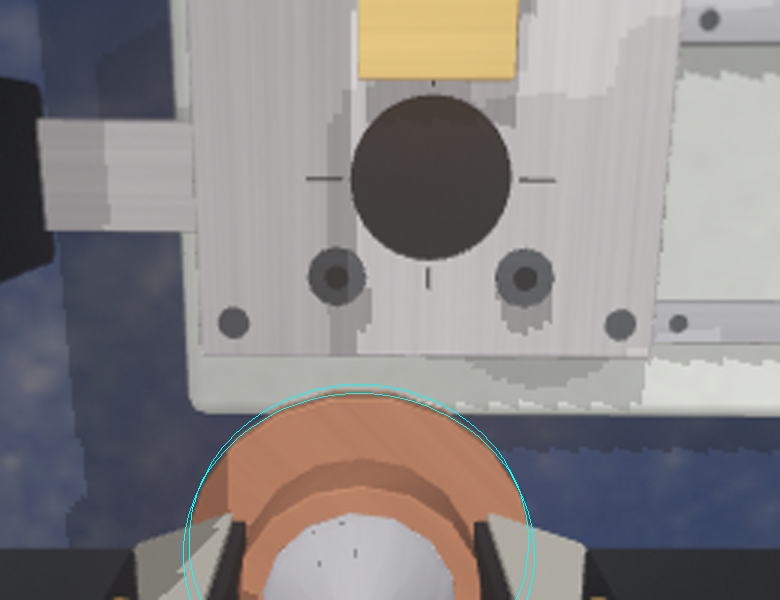

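```bash
cat >> h.py <<'E'
SC=np.array([.4716,.1433,.044]); YAW=-0.35
Rm=Rot.from_euler('z',YAW,degrees=True)
OFF=np.array([0,.0004,-.018])
def tool(px,pz,th,py=0.):
    """cone underside centre at (px,py,pz) mm in stage frame, tilt th deg -> pos,rot"""
    R=Rm*Rot.from_euler('y',-th,degrees=True)*Rot.from_euler('xyz',[180,0,90],degrees=True)
    P=SC+Rm.apply(np.array([px,py,pz])/1000)
    return P-R.apply(OFF),R.as_euler('xyz',degrees=True)
def tiltp(face,zb,th):
    c,s=np.cos(np.radians(th)),np.sin(np.radians(th)); return face+32*c+6*s, zb+32*s   # face: x of near upper edge
def go(face,zb,th,vel=.05):
    p,r=tool(*tiltp(face,zb,th),th); manip.line_to(p,vel=vel,rotation=r)
def F(n=3):
    f=[]
    for _ in range(n): f.append(get_state()['contact_force']); manip.wait(.02)
    return np.mean(f,0)
E
python3 - <<'E'
from h import *
p,r=tool(*tiltp(-22.5,22,22),22);print(p,r)
manip.reach(p,r)
s=get_state();print(s['time_s'],s['tcp_pos'],s['tcp_rot'],s['joint_pos'].round(0))
manip.wait(.2);f0=F();print(f0)
for zb in(8,3,2,1.2,.6,0,-.5):
    go(-22.5,zb,22,.06 if zb>4 else .03); d=F(2)-f0; print(zb,d.round(1),get_state()['tcp_pos'].round(4),get_state()['time_s'])
    if d[2]>2.5: break
np.save('f0.npy',f0)
T=pose();cv2.imwrite("pics/j_wrist.png",eyes.capture("wrist"));np.save('j_T.npy',T)
cv2.imwrite('pics/j_scene.png',cv2.resize(eyes.capture("scene")[190:310,230:390],None,fx=5,fy=5,interpolation=cv2.INTER_CUBIC))
E
```

```text
[0.48738927 0.14320355 0.06114826] [158.     0.    89.65]
15.2167 [0.48843604 0.14323064 0.06213204] [1.57903528e+02 1.75964044e-02 8.96340468e+01] [-18.  18. -16. 134.  60.  19.   2.]
[-0.31043229 -0.25289237 -1.8524855 ]
8 [0.5 0.2 0.4] [0.4875 0.1432 0.0472] 15.8833
3 [0.2 0.2 0.4] [0.4875 0.1432 0.0424] 16.2333
2 [0.3 0.2 0.3] [0.4874 0.1432 0.0412] 16.5167
1.2 [0.4 0.3 0.3] [0.4873 0.1432 0.0403] 16.8
0.6 [ 0.2 -0.1 -0.3] [0.4874 0.1432 0.0397] 17.0833
0 [0.4 1.4 0.7] [0.4874 0.1432 0.0392] 17.3667
-0.5 [ 0.6 -0.4  1.8] [0.4875 0.1432 0.0388] 17.65
```

View pics/j_wrist.png

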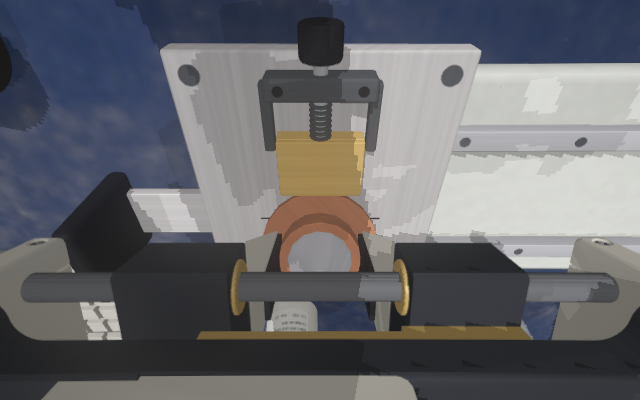

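View pics/j_scene.png

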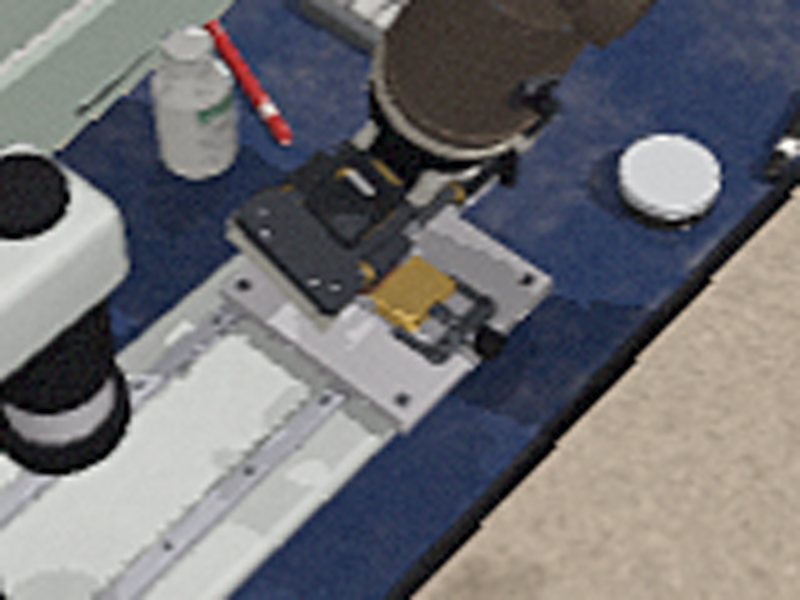

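Run:
```python
from h import *
f0=np.load('f0.npy')
for face in(-26,-29,-32,-35,-37.5,-39.3):
    go(face,-.1,22,.04); d=F(2)-f0; s=get_state(); print(face,d.round(1),s['wrist_torque'].round(2),s['tcp_pos'].round(4),s['time_s'])
    if abs(d).max()>16: break
cv2.imwrite("pics/k_wrist.png",eyes.capture("wrist"))
```

```text
-26 [-0.3  0.5  1.1] [0.03 0.42 0.07] [0.4836 0.1432 0.039 ] 18.0333
-29 [ 0.6 -0.6  0.7] [ 0.12  0.23 -0.01] [0.4809 0.1433 0.0391] 18.3167
-32 [4.1 0.1 0.8] [ 0.04 -0.45 -0.02] [0.4784 0.1433 0.0393] 18.6
-35 [5.6 0.  1.9] [ 0.   -0.86  0.05] [0.4756 0.1434 0.0394] 18.8833
-37.5 [ 6.8 -0.5  0.6] [ 0.01 -1.09 -0.04] [0.4735 0.1434 0.0396] 19.1667
-39.3 [ 8.1 -0.7  1. ] [-0.04 -1.34  0.01] [0.472  0.1434 0.0397] 19.45
```

View pics/k_wrist.png

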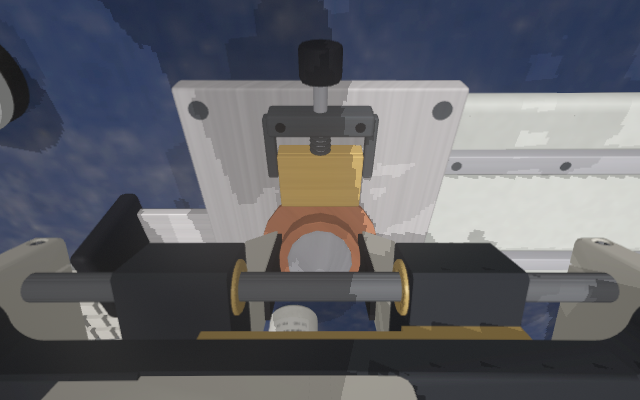

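Run:
```python
from h import *
f0=np.load('f0.npy')
for face,zb,th in((-41.3,-.6,22),(-41.3,-.6,16),(-41.3,-.6,10),(-41.3,-.6,5),(-41.3,-.6,0)):
    go(face,zb,th,.04); d=F(2)-f0; s=get_state(); T=pose()
    P=(T@np.r_[OFF,1])[:3]; L=Rm.inv().apply(P-SC)*1000
    th_a=np.degrees(np.arctan2(T[0,2],-T[2,2]))
    print(face,th,d.round(1),s['wrist_torque'].round(2),'cone P',L.round(2),'tilt',th_a.round(1),s['time_s'])
    if abs(d).max()>18: break
T=pose();cv2.imwrite("pics/l_wrist.png",eyes.capture("wrist"));np.save('l_T.npy',T)
cv2.imwrite('pics/l_scene.png',cv2.resize(eyes.capture("scene")[190:310,230:390],None,fx=5,fy=5,interpolation=cv2.INTER_CUBIC))
```

```text
-41.3 22 [ 8.5 -0.1  2.6] [-0.03 -1.5  -0.12] cone P [-7.65  0.21 12.27] tilt 22.1 19.7833
-41.3 16 [9.8 0.2 2.5] [ 0.11 -1.86 -0.01] cone P [-6.57  0.79  9.18] tilt 16.2 20.425
-41.3 10 [8.8 0.5 3. ] [ 0.31 -1.93  0.05] cone P [-5.89  1.07  5.86] tilt 10.2 20.8417
-41.3 5 [9.  0.1 2.6] [-0.03 -2.05  0.02] cone P [-5.73  0.66  2.89] tilt 5.2 21.1417
-41.3 0 [ 8.6 -0.9  3.9] [-0.21 -2.19  0.05] cone P [-5.63  0.58  0.05] tilt 0.3 21.425
```

View pics/l_wrist.png

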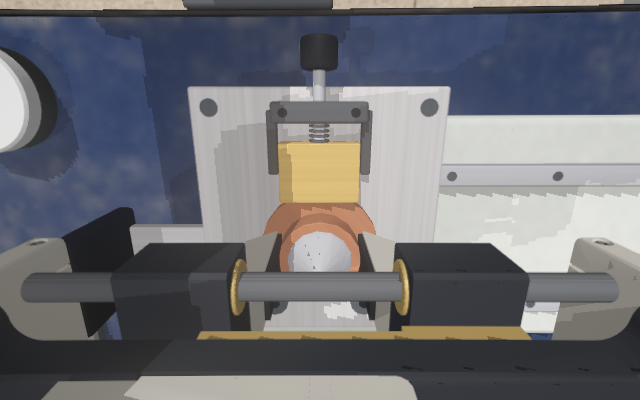

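View pics/l_scene.png

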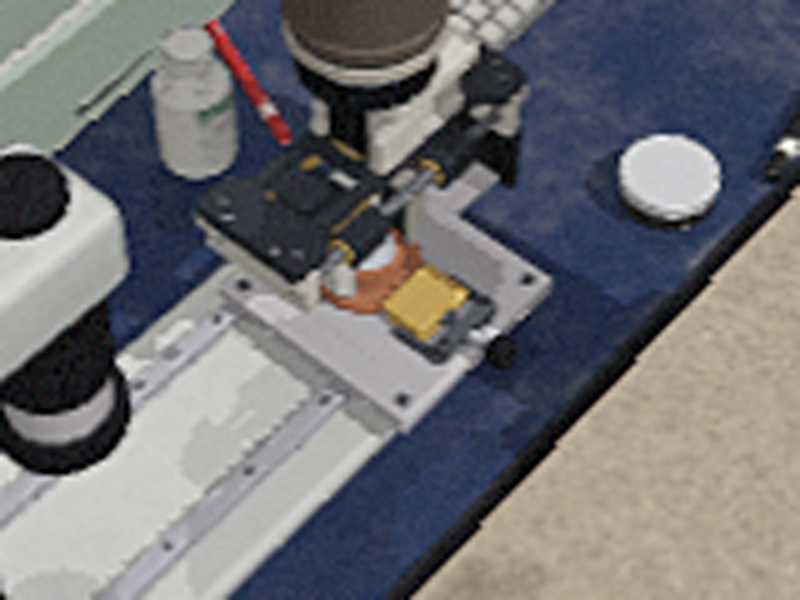

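Run:
```python
import cv2,numpy as np
a=[cv2.resize(cv2.imread(f'pics/{n}_wrist.png')[180:280,250:390],None,fx=4,fy=4,interpolation=cv2.INTER_CUBIC)[:,:390*4] for n in 'hl']
c=np.hstack([x[:,80:480] for x in a]);cv2.imwrite('pics/l_cmp.png',c)
```

```text
(no output)
```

View pics/l_cmp.png

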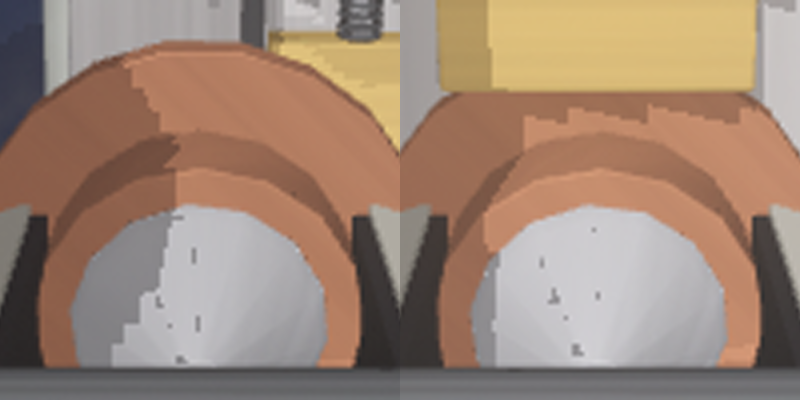

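Run:
```python
from h import *
f0=np.load('f0.npy')
def rep(t):
    d=F(2)-f0; s=get_state(); T=pose(); L=Rm.inv().apply((T@np.r_[OFF,1])[:3]-SC)*1000
    print(t,d.round(1),s['wrist_torque'].round(2),'P',L.round(2),'w',round(s['width']*92,2),s['time_s']);return d
for face in(-38,-36,-34.5,-33.5):
    go(face,-.4,0,.03); d=rep(face)
    if abs(d).max()>18 : break
cv2.imwrite("pics/m_wrist.png",eyes.capture("wrist"))
```

```text
-38 [ 8.  -0.3  2.1] [-0.   -1.83  0.  ] P [-3.64  0.59  0.19] w 41.19 21.8167
-36 [7.  0.  2.4] [ 0.06 -1.67 -0.01] P [-2.01  0.56  0.1 ] w 41.08 22.1
-34.5 [6.3 0.5 2.8] [ 0.14 -1.46  0.04] P [-0.89  0.52  0.  ] w 41.0 22.3833
-33.5 [6.1 0.6 4. ] [ 0.17 -1.39  0.02] P [-0.27  0.54 -0.04] w 40.76 22.6667
```

View pics/m_wrist.png

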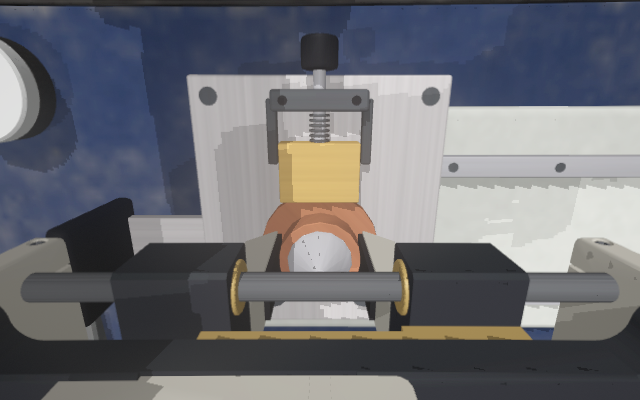

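Run:
```python
from h import *
gripper_to(0.64)
s=get_state();print(s['time_s'],s['width']*92,s['contact_force']-np.load('f0.npy'))
p,r=tool(0,60,0);manip.line_to(p,vel=.12)
p,r=tool(70,90,0);manip.line_to(p,vel=.25)
T=pose();im=eyes.capture("wrist");cv2.imwrite("pics/n_wrist.png",im);np.save('n_T.npy',T)
cv2.imwrite('pics/n_crop.png',cv2.resize(im[30:230,200:460],None,fx=3,fy=3,interpolation=cv2.INTER_CUBIC))
print(get_state()['time_s'])
```

```text
23.2583 58.80636931238652 [ 0.59959537 -0.47834735  2.56866615]
24.4167
```

View pics/n_wrist.png

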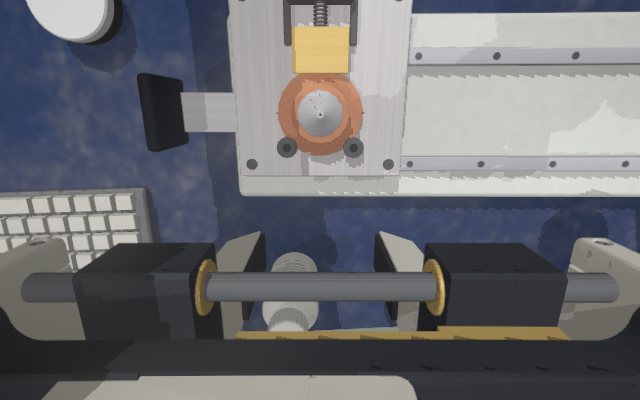

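View pics/n_crop.png

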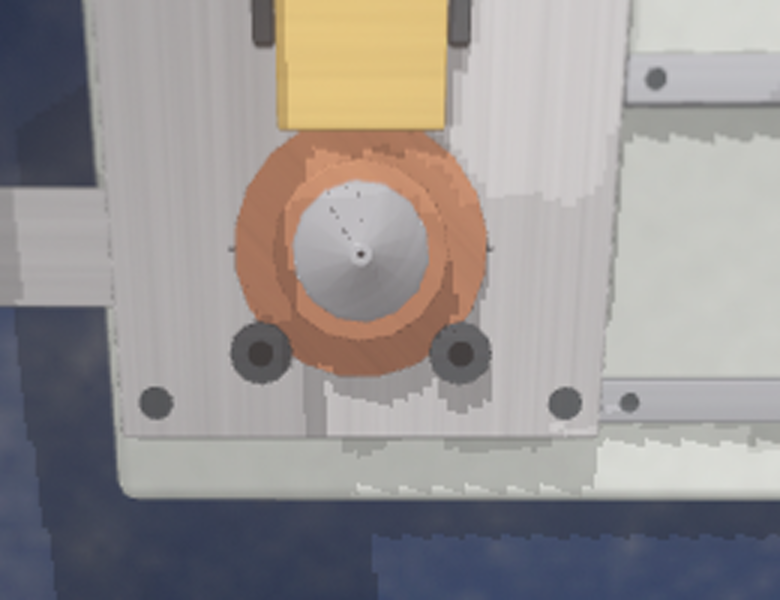

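Run:
```python
from h import *
T=np.load('n_T.npy')
tip=unproj('wrist',[320.0,114.4],.078,T)[0];h=unproj('wrist',np.array([[261,353],[460.5,353]])/3+[200,30]-.33,.0543,T)
print('tip',tip,'heads',h, 'rel to screws', (Rm.inv().apply(tip-h.mean(0))*1000+[25.5,0,0]).round(2))
im=cv2.imread('pics/n_wrist.png')
for nm,y in(('yaw180',180+YAW),('yaw0',YAW)):
    for yy in(-165,-126,0,94):
        p=SC+Rm.apply(np.array([0,yy,0])/1000);p[2]=.0297
        q=kinematics.ik(p,[180,0,y]);print(nm,yy,p.round(3),None if q is None else q.round(0))
print(get_state()['joint_pos'].round(0))
```

```text
tip [0.47212608 0.14342144 0.078     ] heads [[0.4969852  0.11786513 0.0543    ]
 [0.49729191 0.16868537 0.0543    ]] rel to screws [ 4.90e-01 -1.00e-02  2.37e+01]
yaw180 -165 [ 0.471 -0.022  0.03 ] [ 36.  35. -54. 119.  40.  47. 137.]
yaw180 -126 [0.471 0.017 0.03 ] [ 31.  35. -55. 119.  40.  47. 132.]
yaw180 0 [0.472 0.143 0.03 ] [ 16.  37. -54. 116.  41.  49. 118.]
yaw180 94 [0.472 0.237 0.03 ] [  5.  40. -54. 111.  41.  51. 109.]
yaw0 -165 [ 0.471 -0.022  0.03 ] [  6.  25. -13. 121.   9.  35. -14.]
yaw0 -126 [0.471 0.017 0.03 ] [  1.  25. -13. 121.   9.  35. -18.]
yaw0 0 [0.472 0.143 0.03 ] [-13.  26. -13. 118.  10.  37. -33.]
yaw0 94 [0.472 0.237 0.03 ] [-23.  29. -13. 113.  10.  39. -42.]
[  6.  29. -36. 103.  20.  55.  51.]
```

Run:
```python
from h import *
def P(yy,z=.0297,x=0): 
    p=SC+Rm.apply(np.array([x,yy,0])/1000);p[2]=z;return p
rot=[180,0,180+YAW]
manip.line_to([.50,-.01,.15],vel=.3)
manip.reach(P(-152,.12),rot)
gripper_to(0.0)
manip.line_to(P(-152),vel=.2)
s=get_state();print(s['time_s'],s['tcp_pos'],s['tcp_rot'],s['width'])
manip.wait(.1);f0=F();print(f0);np.save('f1.npy',f0)
T=pose();cv2.imwrite("pics/o_wrist.png",eyes.capture("wrist"))
for yy in(-132,-126,-115):
    manip.line_to(P(yy),vel=.05);print(yy,(F(2)-f0).round(1),get_state()['tcp_pos'].round(4),get_state()['time_s'])
cv2.imwrite("pics/p_wrist.png",eyes.capture("wrist"))
cv2.imwrite('pics/p_scene.png',cv2.resize(eyes.capture("scene")[190:310,230:390],None,fx=5,fy=5,interpolation=cv2.INTER_CUBIC))
```

```text
27.95 [ 0.47099516 -0.00820544  0.03023015] [1.79974138e+02 9.96482518e-03 1.79684599e+02] 0.005704225511801251
[ 0.18132973 -0.62798654 -0.12757921]
-132 [-0.2  0.4  0. ] [0.4707 0.0114 0.0296] 28.7333
-126 [ 0.2  0.3 -0.1] [0.4708 0.0175 0.0297] 29.0333
-115 [ 0.1  1.1 -0.6] [0.4709 0.0289 0.0297] 29.4333
```

View pics/p_wrist.png

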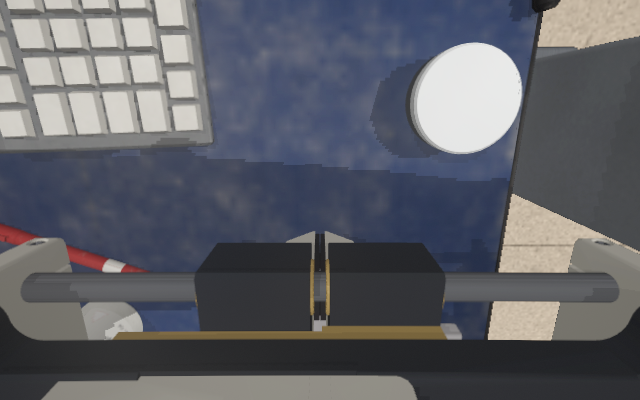

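View pics/p_scene.png

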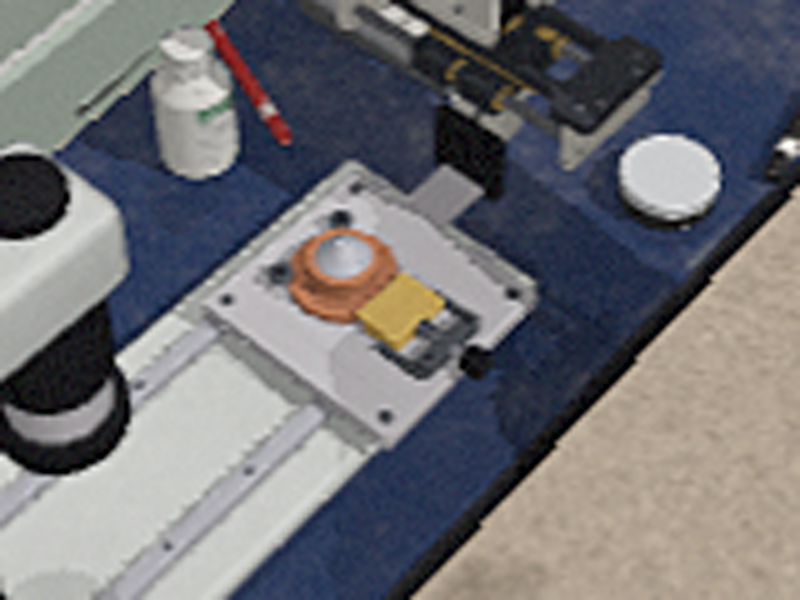

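Run:
```python
from h import *
def P(yy,z=.0297,x=0): 
    p=SC+Rm.apply(np.array([x,yy,0])/1000);p[2]=z;return p
f0=np.load('f1.npy')
manip.line_to(P(82),vel=.08);print((F(2)-f0).round(1),get_state()['tcp_pos'].round(4),get_state()['time_s'])
for yy in(88,91,92.5,94,95.5,97,98.5,100):
    manip.line_to(P(yy),vel=.03);d=F(2)-f0;print(yy,d.round(1),get_state()['tcp_pos'].round(4),get_state()['time_s'])
    if d[1]<-10: break
cv2.imwrite('pics/q_scene.png',cv2.resize(eyes.capture("scene")[170:350,170:370],None,fx=4,fy=4,interpolation=cv2.INTER_CUBIC)[:600])
```

```text
[-0.5 -0.5  0.6] [0.4721 0.2252 0.0297] 32.1833
88 [-0.1 -1.5 -0.6] [0.4722 0.2315 0.0297] 32.5667
91 [ -0.2 -11.4   3.4] [0.4722 0.2313 0.0293] 32.85
```

View pics/q_scene.png

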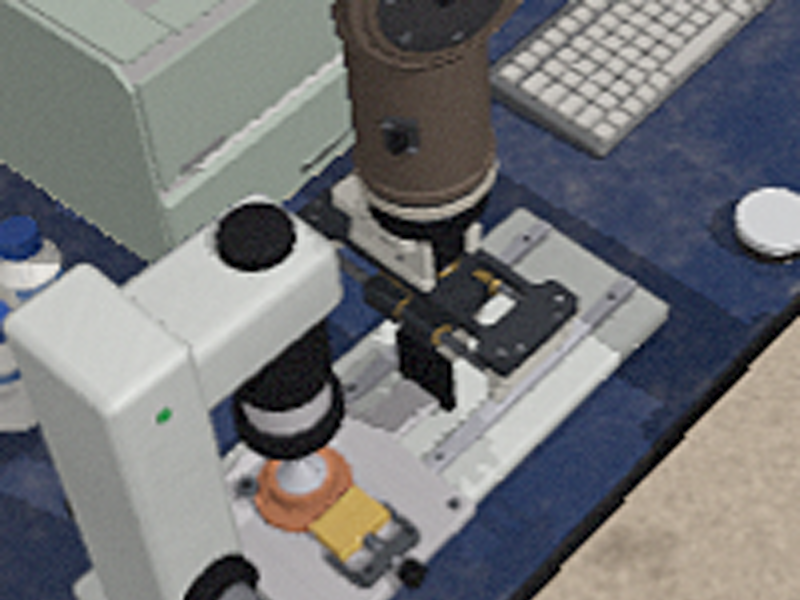

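Run:
```python
from h import *
def pts(d): return [SC+Rm.apply(np.array(v)/1000)+np.array([0,0,0]) for v in d]
im=eyes.capture('top');sc=eyes.capture('scene')
z=5;o=cv2.resize(im[190:280,130:290],None,fx=z,fy=z,interpolation=cv2.INTER_CUBIC)
q=4;o2=cv2.resize(sc[220:360,180:340],None,fx=q,fy=q,interpolation=cv2.INTER_CUBIC)
for s,col in((220,(0,255,0)),(214,(0,0,255))):
    R=pts([(-90,s-65,0),(-90,s+65,0),(50,s+65,0),(50,s-65,0)])
    cv2.polylines(o,[np.int32((proj('top',R)-[130,190]+.5)*z)],True,col,1)
    cv2.polylines(o2,[np.int32((proj('scene',R)-[180,220]+.5)*q)],True,col,1)
    for c,oo,of,k in(('top',o,[130,190],z),('scene',o2,[180,220],q)):
        e=proj(c,pts([(-25,s-117,40),(25,s-117,40)]))
        cv2.polylines(oo,[np.int32((e-of+.5)*k)],False,col,1)
cv2.imwrite('pics/r_top.png',o);cv2.imwrite('pics/r_scene.png',o2)
```

```text
(no output)
```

View pics/r_top.png

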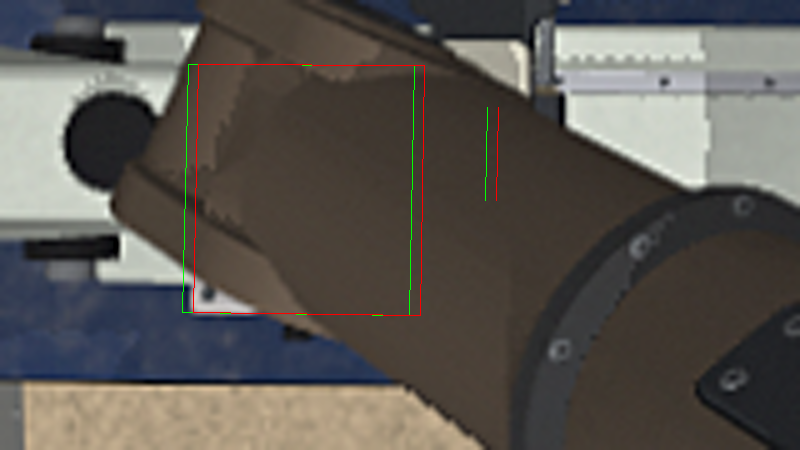

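View pics/r_scene.png

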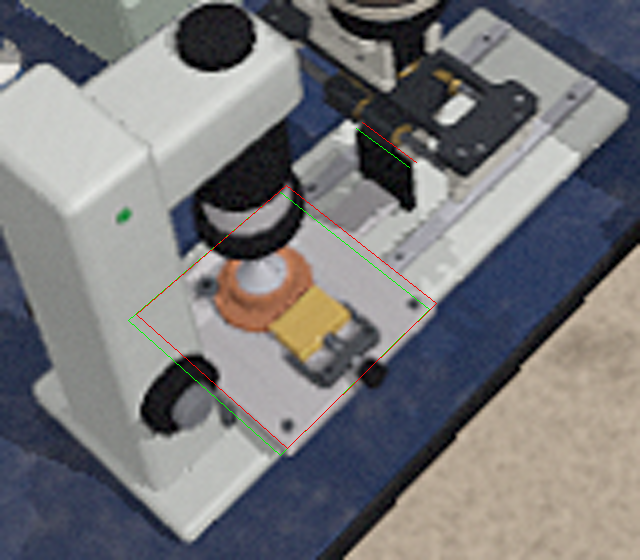

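Run:
```python
from h import *
def pts(d): return [SC+Rm.apply(np.array(v)/1000) for v in d]
sc=cv2.imread('pics/a_scene.png');sn=eyes.capture('scene')
q=4
def ov(sc,s0,of,w,h):
    o2=cv2.resize(sc[of[1]:of[1]+h,of[0]:of[0]+w],None,fx=q,fy=q,interpolation=cv2.INTER_CUBIC)
    for s,col in((s0,(0,255,0)),(s0-6,(0,0,255))):
        R=pts([(-90,s-65,0),(-90,s+65,0),(50,s+65,0),(50,s-65,0)])
        cv2.polylines(o2,[np.int32((proj('scene',R)-of+.5)*q)],True,col,1)
        cv2.polylines(o2,[np.int32((proj('scene',pts([(-25,s-117,40),(25,s-117,40)]))-of+.5)*q)],False,col,1)
    return o2
a=ov(sc,0,[260,200],95,95);b=ov(sn,220,[205,235],95,95)
cv2.imwrite('pics/s.png',np.hstack([a,b]))
```

```text
(no output)
```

View pics/s.png

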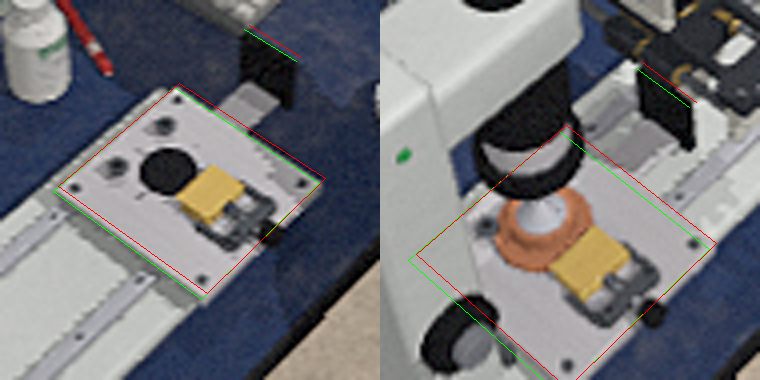

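Run:
```python
from h import *
a=cv2.cvtColor(cv2.imread('pics/a_scene.png'),cv2.COLOR_BGR2GRAY);b=cv2.cvtColor(eyes.capture('scene'),cv2.COLOR_BGR2GRAY)
def ref(g,p,r=5):
    x,y=int(round(p[0])),int(round(p[1]));w=g[y-r:y+r+1,x-r:x+r+1].astype(float);w=np.clip(np.median(w)-15-w,0,None)
    yy,xx=np.mgrid[y-r:y+r+1,x-r:x+r+1];return np.array([(w*xx).sum(),(w*yy).sum()])/w.sum()
for pa,pb in(((335.5,246),(283,295.75)),((310.5,270.25),(251.75,326.25))):
    A=ref(a,pa);B=ref(b,pb);U=unproj('scene',[A,B],.044);print(A,B,U,(U[1]-U[0])*1000)
s=get_state();print(s['tcp_pos'],s['time_s'],s['contact_force']-np.load('f1.npy'))
```

```text
[338.72668432 245.35304501] [285.45333333 298.17481481] [[0.38303611 0.0799981  0.044     ]
 [0.38285672 0.30422422 0.044     ]] [-1.79395038e-01  2.24226124e+02  0.00000000e+00]
[310.6501753  272.91507596] [252.64750171 328.24093087] [[0.38347044 0.2038839  0.044     ]
 [0.38748418 0.41506808 0.044     ]] [ 4.01373549e+00  2.11184173e+02 -1.11022302e-13]
[0.47216454 0.23132528 0.02926672] 33.1 [  0.22754762 -10.48668896   4.18942597]
```

Run:
```python
from h import *
cv2.imwrite('pics/t_wrist.png',eyes.capture('wrist'))
sc=eyes.capture('scene');cv2.imwrite('pics/t_scene.png',cv2.resize(sc[190:310,215:335],None,fx=5,fy=5,interpolation=cv2.INTER_CUBIC))
```

```text
(no output)
```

View pics/t_wrist.png

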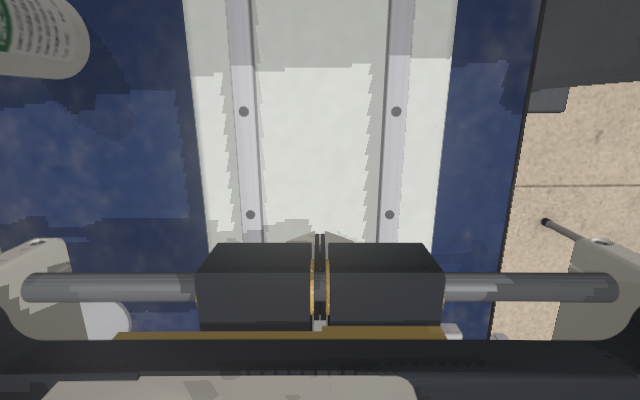

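View pics/t_scene.png

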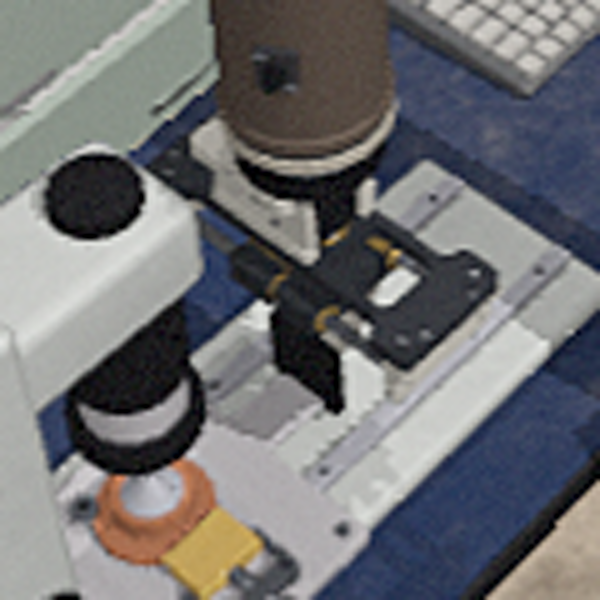

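Run:
```python
from h import *
def P(yy,z=.0297,x=0): 
    p=SC+Rm.apply(np.array([x,yy,0])/1000);p[2]=z;return p
f0=np.load('f1.npy')
for yy in(92.5,94):
    manip.line_to(P(yy),vel=.03);d=F(2)-f0;print(yy,d.round(1),get_state()['tcp_pos'].round(4),get_state()['time_s'])
    if d[1]<-22: break
manip.line_to(P(75),vel=.12)
manip.line_to(P(55,.10),vel=.25)
manip.line_to(P(-60,.16),vel=.35)
cv2.imwrite('pics/u_wrist.png',eyes.capture('wrist'))
t=eyes.capture('top');cv2.imwrite('pics/u_topf.png',t);cv2.imwrite('pics/u_top.png',cv2.resize(t[180:290,90:270],None,fx=4,fy=4,interpolation=cv2.INTER_CUBIC))
s=eyes.capture('scene');cv2.imwrite('pics/u_scenef.png',s);print(get_state()['time_s'])
```

```text
92.5 [ -0.  -14.8   5.5] [0.4721 0.2312 0.0291] 33.4833
94 [ -0.7 -18.6   8.7] [0.4721 0.2311 0.0288] 33.7667
35.1833
```

View pics/u_top.png

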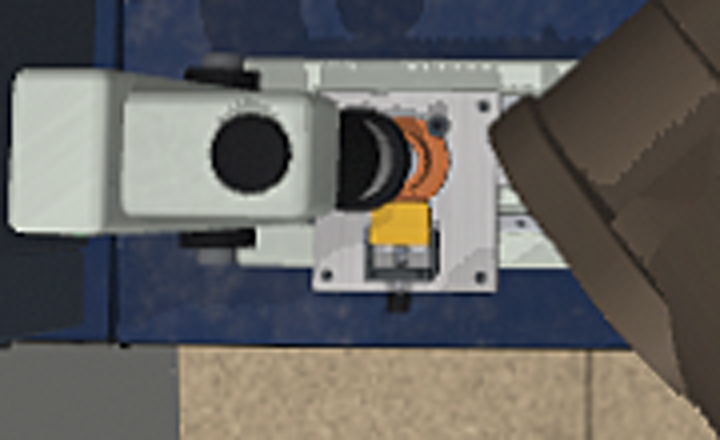

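View pics/u_wrist.png

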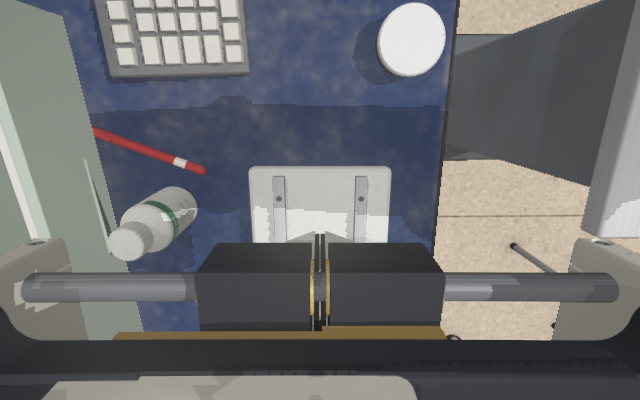

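Run:
```python
from h import *
def ref(g,p,r=3):
    x,y=int(round(p[0])),int(round(p[1]));w=g[y-r:y+r+1,x-r:x+r+1].astype(float);w=np.clip(np.median(w)-25-w,0,None)
    yy,xx=np.mgrid[y-r:y+r+1,x-r:x+r+1];return np.array([(w*xx).sum(),(w*yy).sum()])/w.sum()
for cam,prs in(('top',(((246.8,249.7),(171.6,248.5)),((287,250.4),(210,249)))),('scene',(((335.5,246),(283,295.75)),((310.5,270.25),(251.75,326.25))))):
    a=cv2.cvtColor(cv2.imread(f'pics/a_{cam}.png'),6);b=cv2.cvtColor(cv2.imread(f'pics/u_{cam}f.png'),6)
    for pa,pb in prs:
        A=ref(a,pa);B=ref(b,pb);U=unproj(cam,[A,B],.044);print(cam,A.round(1),B.round(1),((U[1]-U[0])*1000).round(1))
a=cv2.imread('pics/a_scene.png')[225:290,290:355];b=cv2.imread('pics/u_scenef.png')[275:340,235:300]
cv2.imwrite('pics/v.png',np.hstack([cv2.resize(i,None,fx=6,fy=6,interpolation=cv2.INTER_CUBIC) for i in(a,b)]))
```

```text
top [247.  250.9] [171.2 248.3] [  6.2 215.3   0. ]
top [286.6 249.9] [209.6 248.9] [  2.4 216.    0. ]
scene [337.2 245.1] [283.  295.5] [  6.  220.6   0. ]
scene [309.4 270.4] [251.3 326. ] [  2.8 213.2   0. ]
```

View pics/v.png

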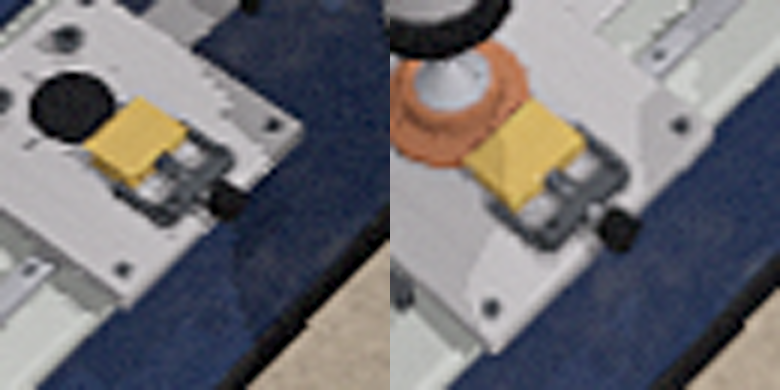

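Run:
```python
from h import *
U=unproj('scene',[(335.1,245.4),(283.1,295.4),(309.9,269.4),(251.4,325.8)],.044);print(((U[1::2]-U[::2])*1000).round(1),U)
# expected px of hole for 214, 220
for s in(214,217,220): print(s,proj('scene',U[::2]+Rm.apply([0,s/1000,0])).round(2), proj('top',[SC+Rm.apply(np.array([-50,s-65,0])/1000)]))
im=cv2.imread('pics/u_topf.png');t0=cv2.imread('pics/a_top.png')
# right plate edge profile, rows away from arm
for nm,i,r in(('a',t0,range(243,247)),('u',im,range(243,247))):
    g=cv2.cvtColor(i,6)[list(r)].mean(0); c=(286,302) if nm=='a' else (206,222); print(nm,c,g[c[0]:c[1]].round(0))
    c=(238,252) if nm=='a' else(160,176); print(nm,c,g[c[0]:c[1]].round(0))
```

```text
[[  2.1 215.3  -0. ]
 [  2.  216.1   0. ]] [[0.39087225 0.08691605 0.044     ]
 [0.39299688 0.30223584 0.044     ]
 [0.39241067 0.19655893 0.044     ]
 [0.39437112 0.412641   0.044     ]]
214 [[283.68 295.23]
 [252.22 325.34]] [[213.74711378 238.27595486]]
217 [[282.88 296.02]
 [251.31 326.23]] [[212.68972974 238.26674375]]
220 [[282.07 296.8 ]
 [250.39 327.12]] [[211.63280745 238.25748226]]
a (286, 302) [138. 138. 140. 138. 126. 156. 154. 136. 101.  35.  43.  44.  43.  44.
  42.  41.]
a (238, 252) [196. 198. 200. 201. 181. 132. 186. 178. 177. 178. 176. 178. 178. 175.]
u (206, 222) [168. 170. 166. 170. 168. 170. 176. 150. 125. 202. 201. 201. 198. 196.
 189. 188.]
u (160, 176) [167. 176. 176. 175. 176. 176. 176. 178. 167. 162. 177. 176. 180. 186.
 184. 180.]
```

Run:
```python
from h import *
print('lens right edge', [unproj('top',[192.8,219],z)[0].round(4) for z in(.122,.135)], 'expect y', .1433+.22-.034)
A=np.array
# plate width in top at s=0 and now
for nm,px in(('a',[(242.6,245),(294.1,245)]),('u',[(168.5,245),(213.8,245)])):
    U=unproj('top',px,.044);print(nm,U.round(4),U[1,1]-U[0,1],U[:,1].mean())
# overlay lens circle in scene & top
sc=cv2.imread('pics/u_scenef.png');tp=cv2.imread('pics/u_topf.png')
out=[]
for cam,im,of in(('top',tp,(150,190)),('scene',sc,(205,225))):
    o=cv2.resize(im[of[1]:of[1]+80,of[0]:of[0]+80],None,fx=5,fy=5,interpolation=cv2.INTER_CUBIC)
    for s,col in((220,(0,255,0)),(215,(0,0,255))):
        C=SC+Rm.apply([0,s/1000,0]);cv2.polylines(o,[np.int32((hull_circ(cam,None,C[0],C[1],[(.122,.034)])-of+.5)*5)],True,col,1)
        cv2.polylines(o,[np.int32((hull_circ(cam,None,C[0],C[1],[(.044,.032),(.05,.032)])-of+.5)*5)],True,col,1)
    out.append(o)
cv2.imwrite('pics/w.png',np.hstack(out))
```

```text
lens right edge [array([0.4748, 0.3269, 0.122 ]), array([0.4745, 0.3225, 0.135 ])] expect y 0.32930000000000004
a [[0.404  0.2111 0.044 ]
 [0.404  0.0674 0.044 ]] -0.14371773743530142 0.13921666370657748
u [[0.4032 0.422  0.044 ]
 [0.4038 0.2923 0.044 ]] -0.12977723507842331 0.3571596796568498
```

View pics/w.png

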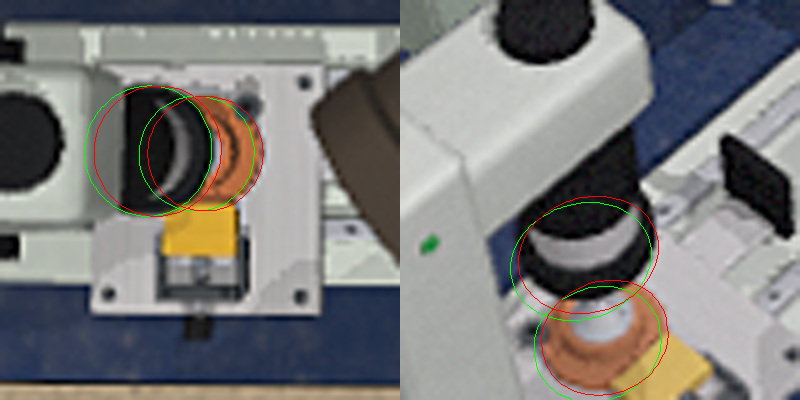

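```bash
python3 - <<'E'
from h import *
sc=cv2.imread('pics/u_scenef.png');tp=cv2.imread('pics/u_topf.png')
out=[]
for cam,im,of in(('top',tp,(165,195)),('scene',sc,(220,245))):
    for ov in(0,1):
        k=8;o=cv2.resize(im[of[1]:of[1]+48,of[0]:of[0]+48],None,fx=k,fy=k,interpolation=cv2.INTER_CUBIC)
        if ov:
          for s,z,col in((220,.122,(0,255,0)),(216,.122,(0,0,255)),(216,.132,(255,255,0))):
            C=SC+Rm.apply([0,s/1000,0]);cv2.polylines(o,[np.int32((hull_circ(cam,None,C[0],C[1],[(z,.034)])-of+.5)*k)],True,col,1)
        out.append(o)
cv2.imwrite('pics/x.png',np.vstack([np.hstack(out[:2]),np.hstack(out[2:])])[:, :])
print(np.linalg.inv(w2c('scene')[0])[:3,3],np.linalg.inv(w2c('top')[0])[:3,3])
E
python3 -c "
import cv2;i=cv2.imread('pics/x.png');print(i.shape);cv2.imwrite('pics/x2.png',cv2.resize(i,(600,600)))"
```

```text
[-0.0276385   0.69225267  0.97783138] [ 0.45425833 -0.00189562  1.10131196]
(768, 768, 3)
```

View pics/x2.png

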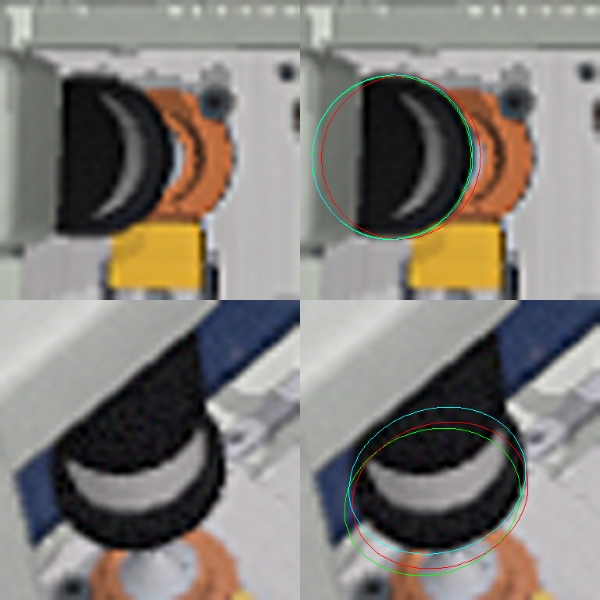

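Run:
```python
from h import *
print(kinematics.ik([.54,.17,.19],[180,0,90]))
manip.reach([.52,.06,.19],[180,0,90])
manip.line_to([.54,.17,.19],vel=.3)
manip.wait(.1)
T=pose();im=eyes.capture('wrist');cv2.imwrite('pics/y_wrist.png',im);np.save('y_T.npy',T);print(T[:3,3],get_state()['time_s'])
for s,col in((220,(0,255,0)),(215.5,(0,0,255))):
    R=[SC+Rm.apply(np.array(v)/1000) for v in[(-90,s-65,0),(-90,s+65,0),(50,s+65,0),(50,s-65,0)]]
    cv2.polylines(im,[np.int32(proj('wrist',R,T))],True,col,1)
    R=[SC+Rm.apply(np.array(v)/1000) for v in[(-25,s-117,40),(25,s-117,40),(25,s-107,40),(-25,s-107,40)]]
    cv2.polylines(im,[np.int32(proj('wrist',R,T))],True,col,1)
    C=SC+Rm.apply([0,s/1000,0]);cv2.polylines(im,[np.int32(hull_circ('wrist',T,C[0],C[1],[(.122,.034)]))],True,col,1)
    cv2.circle(im,tuple(np.int32(proj('wrist',[C+[0,0,.034]],T)[0])),1,col,-1)
cv2.imwrite('pics/y_ov.png',cv2.resize(im[20:230,380:640],None,fx=3,fy=3,interpolation=cv2.INTER_CUBIC)[:600])
```

```text
[  2.07124976  24.00051847 -34.41005006  97.21724909  14.89535679
  63.40496207  53.24414949]
[0.53987462 0.16881789 0.18959441] 37.0417
```

View pics/y_wrist.png

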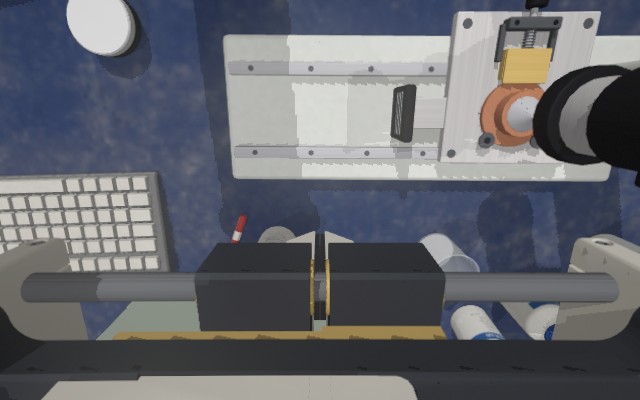

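View pics/y_ov.png

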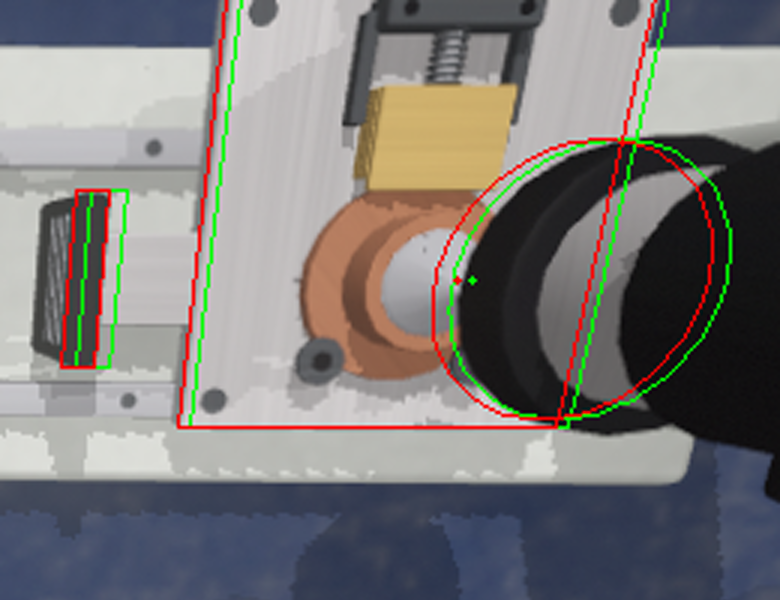

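Run:
```python
from h import *
T=np.load('y_T.npy')
im=cv2.imread('pics/y_wrist.png')
cv2.imwrite('pics/z.png',np.hstack([cv2.resize(im[20:200,215:265],None,fx=3,fy=3),cv2.resize(im[20:200,560:640],None,fx=3,fy=3)]))
U=unproj('wrist',[(232.5,179.5),(609,181)],.022,T);print(U,U[1]-U[0])
# holes/rail & plate in i image: plate left edge/tab at s=0
Ti=np.load('i_T.npy');
print('i tab', unproj('wrist',[(180,84)],.084,Ti), 'base end i',unproj('wrist',np.array([[190,400]])/3+[200,60],.022,Ti))
print('n base end', unproj('wrist',np.array([[121,485]])/3+[200,30],.022,np.load('n_T.npy')))
# plate width now, row ~ crop y=400 ; left edge
for px in [np.array([(181,405)])/3+[380,20]]: print(unproj('wrist',px,.044,T)-SC)
# screw head right stop visible
h=unproj('wrist',np.array([(320,361)])/3+[380,20]-.33,.0543,T);print('right screw now',h,Rm.inv().apply(h[0]-SC)*1000)
```

```text
[[0.54603937 0.07045396 0.022     ]
 [0.54789512 0.4929943  0.022     ]] [0.00185575 0.42254034 0.        ]
i tab [[0.44685664 0.02984254 0.084     ]] base end i [[0.54066355 0.07082803 0.022     ]]
n base end [[0.54055053 0.07151298 0.022     ]]
[[ 4.33562240e-02  1.50424898e-01 -1.38777878e-17]]
right screw now [[0.49860294 0.3334631  0.0543    ]] [ 25.84080319 190.32449754  10.3       ]
```

View pics/z.png

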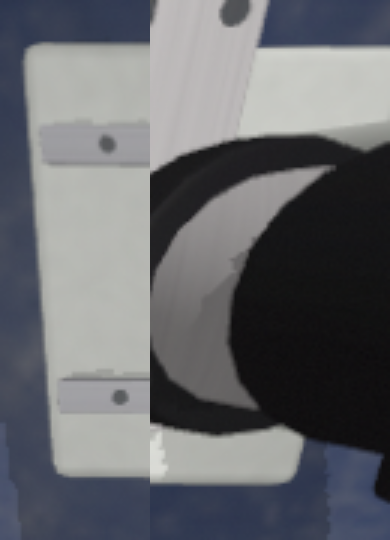

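Run:
```python
from h import *
def P(yy,z=.0297,x=0): 
    p=SC+Rm.apply(np.array([x,yy,0])/1000);p[2]=z;return p
rot=[180,0,180+YAW]
manip.line_to([.50,.06,.17],vel=.35)
manip.reach(P(50,.10),rot)
manip.line_to(P(70,.039),vel=.2)
manip.wait(.1);f0=F()
for yy in(80,84,87,89,91,93,95,97):
    manip.line_to(P(yy,.039),vel=.04);d=F(1)-f0;print(yy,d.round(1),get_state()['tcp_pos'].round(4),get_state()['time_s'])
    if d[1]<-24: break
manip.line_to(P(75,.039),vel=.12)
manip.line_to(P(55,.10),vel=.3)
manip.line_to([.50,.06,.19],vel=.35)
manip.reach([.52,.06,.19],[180,0,90])
manip.line_to([.54,.17,.19],vel=.3)
T=pose();im=eyes.capture('wrist');cv2.imwrite('pics/A_wrist.png',im);np.save('A_T.npy',T);print(T[:3,3],get_state()['time_s'])
cv2.imwrite('pics/A_crop.png',cv2.resize(im[20:230,380:640],None,fx=3,fy=3,interpolation=cv2.INTER_CUBIC)[:600])
```

```text
80 [ 0.7  0.1 -0.6] [0.4721 0.2236 0.0391] 39.5333
84 [ 0.2 -0.5 -0.9] [0.472  0.2276 0.039 ] 39.8
87 [ 0.1  0.2 -0.9] [0.4721 0.2305 0.039 ] 40.0667
89 [ 1.1 -3.   0.4] [0.4721 0.2315 0.0388] 40.3333
91 [-0.3 -9.8  4.4] [0.4721 0.2314 0.0385] 40.6
93 [  0.4 -15.1   6. ] [0.472  0.2313 0.0382] 40.8667
95 [ -1.  -20.1   7.4] [0.472  0.2312 0.0379] 41.1333
97 [ -0.8 -26.8  11.2] [0.472  0.2311 0.0376] 41.4
[0.53965855 0.17100861 0.18958672] 44.55
```

View pics/A_crop.png

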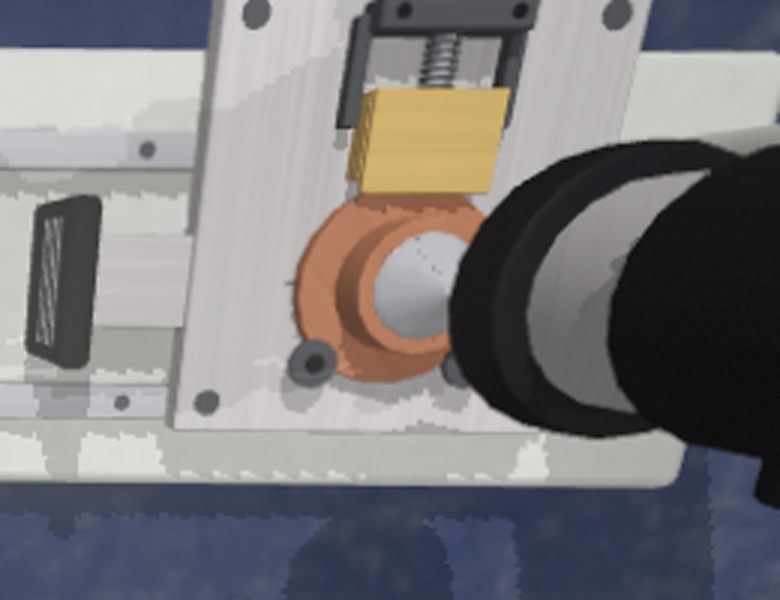

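Run:
```python
from h import *
a=25
R=(Rm*Rot.from_euler('x',a,degrees=True)*Rot.from_euler('xyz',[180,0,180],degrees=True))
rot=R.as_euler('xyz',degrees=True);print(rot,R.as_matrix().round(2))
def P(yy,z=.0297,x=0): 
    p=SC+Rm.apply(np.array([x,yy,0])/1000);p[2]=z;return p
for yy,z in((50,.10),(75,.039),(110,.039)):
    q=kinematics.ik(P(yy,z),rot);print(yy,None if q is None else q.round(0))
print(unproj('top',[(173.7,219)],.32))
```

```text
[ 1.55000000e+02 -1.27222187e-14  1.79650000e+02] [[-1.    0.01  0.  ]
 [ 0.01  0.91  0.42]
 [ 0.    0.42 -0.91]]
50 [ 37.  37. -65. 117.  16.  37. 147.]
75 [ 30.  42. -60. 119.  25.  30. 139.]
110 [ 26.  42. -60. 118.  28.  29. 133.]
[[0.47060977 0.30111888 0.32      ]]
```

Run:
```python
from h import *
a=25
rot=(Rm*Rot.from_euler('x',a,degrees=True)*Rot.from_euler('xyz',[180,0,180],degrees=True)).as_euler('xyz',degrees=True)
def P(yy,z=.0297,x=0): 
    p=SC+Rm.apply(np.array([x,yy,0])/1000);p[2]=z;return p
manip.line_to([.50,.06,.17],vel=.4)
manip.reach(P(55,.09),rot)
manip.line_to(P(82,.039),vel=.2)
manip.wait(.05);f0=F();t0=get_state()['wrist_torque'];print(get_state()['time_s'])
for yy in(96,99,102,104,106,108,110):
    manip.line_to(P(yy,.039),vel=.05);s=get_state();d=s['contact_force']-f0;print(yy,d.round(1),(s['wrist_torque']-t0).round(2),s['tcp_pos'].round(4),s['time_s'])
    if d[1]<-15: break
cv2.imwrite('pics/B_scene.png',cv2.resize(eyes.capture('scene')[190:310,215:335],None,fx=5,fy=5,interpolation=cv2.INTER_CUBIC))
```

```text
46.8917
96 [-0.2  0.7 -0.6] [-0.07  0.01 -0.03] [0.4721 0.2396 0.0392] 47.325
99 [ 0.2 -0.1  0. ] [-0.03 -0.03  0.04] [0.4721 0.2425 0.039 ] 47.575
102 [ 0.1 -4.5  1.3] [-0.87  0.01  0.02] [0.4723 0.2443 0.0385] 47.825
104 [ -0.7 -11.3   3.7] [-1.87  0.07 -0.03] [0.4723 0.2446 0.038 ] 48.075
106 [ -0.9 -18.7   5.9] [-3.05  0.07  0.09] [0.4723 0.2449 0.0373] 48.325
```

View pics/B_scene.png

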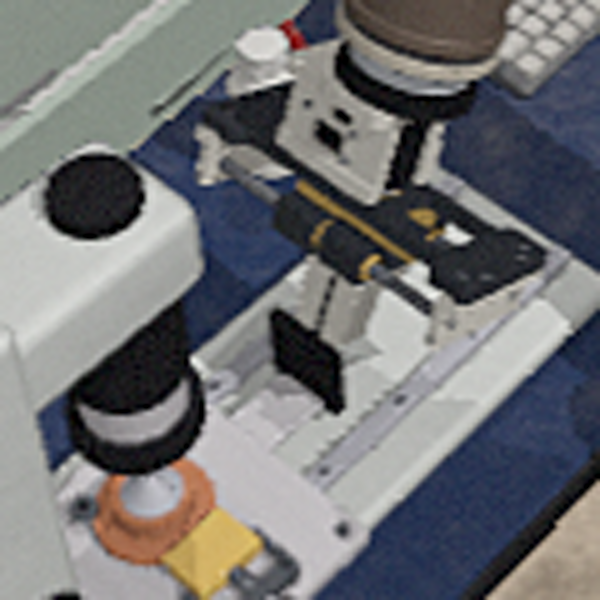

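Run:
```python
from h import *
def P(yy,z=.0297,x=0): 
    p=SC+Rm.apply(np.array([x,yy,0])/1000);p[2]=z;return p
manip.line_to(P(75,.045),vel=.15)
manip.line_to(P(10,.15),vel=.35)
t=eyes.capture('top');s=eyes.capture('scene')
cv2.imwrite('pics/C.png',np.hstack([t[120:280,100:480]]).repeat(2,0).repeat(2,1));cv2.imwrite('pics/C2.png',cv2.resize(s[190:350,170:430],None,fx=3,fy=3,interpolation=cv2.INTER_CUBIC))
print(get_state()['time_s'],get_state()['contact_force'].round(1))
```

```text
49.3417 [-0.6 -0.1 -0.7]
```

View pics/C.png

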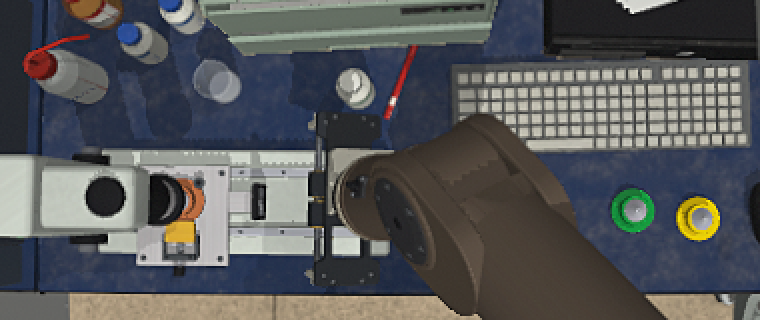

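View pics/C2.png

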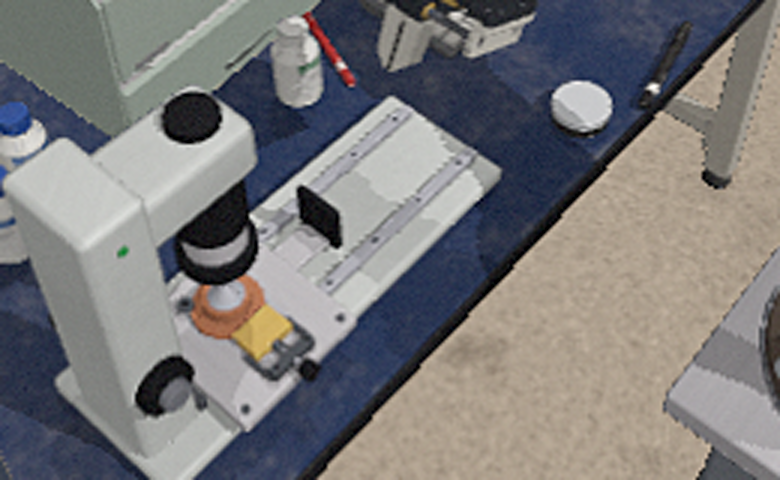

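The last pictures show the cone seated under the lens, the gripper clear and touching nothing, and the bystanders where they were. I'm handing in now.

Run:
```python
from h import *
print(order.sign_off(), get_state()['time_s'])
```

```text
the job is handed in; nothing more can be done
the job is handed in; nothing more can be done
```

The copper cone is on the stage, point up, and the stage is pushed home against its end stop. I handed in at about 49 s of the 61 s allowed; sign-off gave no verdict.

- **Choosing the cone:** of the three cone shapes in the top picture (copper at 379,218, green at 417,225, yellow at 450,229), I took the copper one.
- **First grasp missed:** the gripper closed above the cone. The pictures put the fingertips about 25 mm behind the reported TCP, not 11 mm ahead of it. Touching the flange confirmed this (17 N peak), and I corrected every later move. The cone had not moved measurably; I saw no sign of contact with the point, but I can't rule out a light touch.
- **Seating:** I held the cone by its hub and brought it in tilted 22°. I pushed the jaw back at about 9 N, lowered the cone level, then let it forward and released it. The wrist picture shows the flange under the lip and both screw heads. The tip was within 0.5 mm of centre, about what I can measure.
- **Stage home:** it stopped hard at the same place in three pushes, at up to 27 N. In the last one I tilted the gripper well clear of the microscope, to be sure nothing else was blocking it.
- **Checks that disagreed:** the cameras measured about 216 to 217 mm of travel, not 220 mm. The stage may have started 2 to 3 mm in, judging by the base's edge. Comparing the cone with the lens in the pictures neither confirmed nor ruled out a few mm short, so I relied on the hard stop.
- **Other things:** in the last pictures the bystanders stood where they were. I saw no contact with the lens head.

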